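# Open the child-proof vanilla bottle in the worktop clamp

### The job

Wind the handwheel of the blue worktop clamp clockwise (seen from above) by its red crank grip until the jaws hold the vanilla bottle firmly. Then press its white push-and-turn safety cap down, twist it anticlockwise until it is free, lift it straight up and finish while still holding it in the gripper, level and about 8 cm above its closed height over the bottle, with the bottle left standing clamped. Do not disturb the other kitchen things.

Things in the scene. Friction and masses are not known exactly. Their poses are not given: they have to be found in the camera images.
- clamp: Opening clamp screwed to the worktop: aluminium base plate 110 (x) x 340 (y) x 12 mm. Origin: centre of the plate's underside, z up; its y axis runs from the handwheel end (-y) to the fixed jaw (+y). The bottle stands loose on the plate between the two jaws.
- wheel_hub (a point): Top centre of the handwheel's hub, on its vertical axis, 78 mm above the worktop, at clamp x = 0, y = -118 mm, over a blue gearbox. Steel wheel, 120 mm across, rim top 77 mm above the worktop. At wheel angle w (rad) the crank grip lies at clamp-frame x = 48 sin w, y = -118 + 48 cos w (mm).
- wheel (a joint): Handwheel angle, 0 to 7.75 rad, grows clockwise seen from above; starts at 0 to 2.5. A coupled rack moves the jaw 8 mm towards the bottle per rad. Turning it freely takes 4 to 5 N at the crank grip; the force rises sharply once the bottle is pinched, at about 6.9 rad: wind on to 8 to 15 N. Self-locking: the jaw stays tight when the wheel is let go.
- crank_top (a point): Centre of the top of the red crank grip, an upright cylinder 22 mm in diameter and 38 mm tall that spins freely on its own axis, 48 mm from the wheel's axis. Its top is 116 mm and its foot 78 mm above the worktop; the wheel's rim runs just below it.
- jaw: Moving jaw, blue with a black rubber face 80 mm wide, top 68 mm above the worktop. Origin: middle of the rubber face's foot, at the base plate; the face looks along the clamp's +y, towards the bottle.
- fixed_jaw: Fixed jaw, blue with a black rubber face 80 mm wide, top 70 mm above the worktop. Origin: middle of the face's foot at the base plate, at clamp y = 125 mm; the face looks along the clamp's -y.
- bottle: Square amber vanilla bottle, 68 x 68 mm, shoulder 89 and neck rim 109 mm high, about 0.45 kg. Loose at the start, up to 10 mm short of the fixed jaw and up to 0.1 rad askew; the closing jaw slides and squares it up. Origin: centre of its underside, z up. With the cap off, a white sprung plug stands up out of the neck.
- cap: White ribbed push-and-turn cap with a red mark on top, 52 mm in diameter, 32 mm tall, about 35 g. Origin: centre of its open lower end, on the bottle's axis, 100 mm above the bottle's underside when closed; z up. Grip it by its sides near the top, with about 45 N so that it does not slip.
- cap_top (a point): Centre of the cap's top. Closed, a spring holds the cap up against safety teeth: it neither turns nor lifts. Pressed down over 3 mm (about 11 N at 5 mm, bottoms at 7.5 mm) it turns anticlockwise seen from above; kept down it comes free after 43 degrees (aim for 62) and meets a hard stop at about 80. Then it lifts straight off.
- bowl: Bystander: cream mixing bowl, 210 mm across, 90 high. Origin: underside.
- measure: Bystander: steel measuring cup 76 mm across, 40 high, wooden handle to its +y, 145 mm from the cup's centre to its end. Origin: underside of the cup.
- loaf_tin: Bystander: loaf tin 110 x 220 x 65 mm. Origin: underside.
- soda: Bystander: glass jar with steel lid, 72 mm across, 105 high. Origin: underside.
- cinnamon: Bystander: amber spice jar with black lid, 54 mm across, 90 high, beside the clamp on its far side. Origin: underside.
- butter: Bystander: stick of butter 38 x 115 x 36 mm on the robot's side of the clamp. Origin: underside.
- spoon: Bystander: wooden spoon, 240 mm long, lying. Origin: underside.
- ramekin: Bystander: small white bowl 84 mm across, 48 high. Origin: underside.
Not all that is in view belongs to the job. Of the things that look like the cap, the largest one is meant. Leave any yellow look-alike of the bottle alone.

How it is judged:
On the way, in this order (a step that is already met when the one before it is completed fails the run):
1. the jaws grip the bottle: moving and fixed jaw each press on it with more than 5 N (contact force between each of jaw, fixed_jaw and bottle above 5 N), for 0.2 s.
2. the cap is off: more than 20 mm above its closed place (z of cap in the frame of bottle above 0.12 m), for 0.1 s.
At the end, for the whole second after the job is handed in: At the end the fingers still grip the cap (over 2 N), at rest, level within 0.25 rad, 50 to 140 mm above its closed height, within 30 mm of the bottle's axis; the bottle stands upright on the clamp plate, untouched by the robot, both jaws pressing it with over 5 N (all of step 1 and z of cap in the frame of bottle between 0.15 and 0.24 m and horizontal distance between cap and bottle below 0.03 m and angle between cap's own z axis and vertical below 0.25 rad and linear speed of cap below 0.03 m/s and contact force between the fingers and cap above 2 N and contact force between each of cap, the arm and bottle below 0.1 N and angle between bottle's own z axis and vertical below 0.1 rad and z of bottle in the frame of clamp below 0.018 m); the arm keeps its last pose, push and grip.
It fails at once if the bottle is lifted more than 15 mm off the clamp plate, or tipped (z of bottle in the frame of clamp above 0.027 m or angle between bottle's own z axis and vertical above 0.3 rad).
It fails at once if another kitchen thing is moved more than 30 mm (distance of any of bowl, measure, loaf_tin, soda, cinnamon, butter, spoon, ramekin from where it was at the start of the episode above 0.03 m).
It also fails if it takes over 61 s, if anything falls off the work surface, if the arm or the gripper's body presses on something with over 40 N, if the wrist force passes 120 N, or if a joint passes its speed limit or range.

### The arm

A 7-joint arm with a two-finger parallel gripper is mounted at the origin on the work surface. World frame = base frame: x ahead of the robot, y to its left, z up, the work surface at z = 0. Lengths are in m, angles in rad, forces in N, time in s.
With the tool pointing down it reaches from about 0.4 to 0.85 m from the base axis. Payload 4.4 kg.
Tool frame: the origin (TCP) lies between the finger pads; the fingertips stand 19 mm ahead of it and the grasp point (between the pads) is the TCP; y points along the fingers, x is the direction in which the jaws open and shut, and the axes are right-handed (so a half turn about y gives the same grasp; the last joint's range is limited). The gripper opens to 94 mm and grips with 3 to 60 N. Pads are 16 mm wide; open, the fingers measure 119 mm over their backs; the gripper's body (75 mm by 177 mm) begins 78 mm behind the grasp point.
Start: joints at [-1.268, 0.628, 0.038, 1.517, -0.027, 0.996, -0.02], TCP at [0.234, 0.606, 0.224] pointing down, gripper open.
Joint ranges: [-3.06, 3.06], [-0.37, 2.12], [-1.25, 1.32], [0.18, 2.47], [-1.1, 4.24], [0.23, 1.98], [-2.94, 2.94]. Speed limits (rad/s): [2.57, 2.57, 3.14, 3.14, 3.14, 3.14, 3.14].

### API

Orientations are given as a unit quaternion [x, y, z, w].
In Python, from plant import env gives the robot as it stands.
- The arm moves only by the shell command python3 -m creep 'ROWS' [FORCE]. ROWS is JSON, a list of rows, each an object of numbers: "jaw": the gripper's target within -1 to 1 (shut at 1, half-way at 0, fully open at -1); "x", "y", "z": the shift along the tool's x, y, z each as a share of 0.05 m, from -1 to 1; "ax", "ay", "az": the turn, a rotation vector about the tool's x, y, z each as a share of 6 degrees, from -1 to 1. In form: [{"jaw": .., "x": .., "y": .., "z": .., "ax": .., "ay": .., "az": ..}, ...]. A call has 1 to 5 rows; each row shifts and turns the pose as measured when the row begins, along the tool's axes as they then stand; what a row does not reach is not made up. A row lasts 1/12 s, in which the tool goes at most 41.7 mm and 7.16 degrees, less where a joint would pass 70% of its speed; a pose out of reach is approached as far as the arm can. A call with a number of a shift or a turn outside -1 to 1 is refused whole. A call with a gripper value outside its range is refused whole. The fingers move at their own pace and stop on an object; FORCE is the grip in N (left out, the last holds). Time passes only in rows, so rows that do not move let the fingers close. It gives the time, the measured TCP pose, the force and the opening at its end, in the units of the state.
- env.state(): the state, without advancing time (a new reading comes with each control period).
- env.grab_frame(name): name is "scene" or "top"; returns a dict with "color" (400x640x3 uint8, blue, green, red), "mtx" (3x3 intrinsics, pixels), "world_from_camera" (4x4, takes a point from camera to world coordinates). Camera axes: x right, y down, z forward; pixel columns grow to the right and rows downward; lengths in m; the calibration is good to about 2 mm. A picture is of the moment at which its call begins. There is no depth.
- env.hand_in(): hands the job in, once; it reports no verdict.
Trained networks look in a picture, given as the dict that the camera call returned (one of the last four; its "shot" number tells which), for a name from the list of things; names that differ only in an ending like _2 or _b are one class to them, and where a whole thing is asked for, a point or a joint stands for the part that bears it (a point fixed in the world has none). Each returns a list of dicts, best first, with "p" (0 to 1); they miss things now and then, are a little off and sometimes report something else, mostly with a low value. They report only what shows in the picture. A call takes as long as a camera call. They do not tell look-alikes from the thing itself.
- env.regions_of(picture, thing): "region" (400x640 bool, what is visible of it) and "box" ([centre column, centre row, width, height] as shares, 0 to 1, of the picture: columns of its width, rows of its height, round what is visible of it).
- env.place_of(picture, thing): "location" ([row, column] as shares, 0 to 1, of the picture: columns of its width, rows of its height: a listed point, or the origin of a listed thing).
The state is a dict: "time_s": time; "joint_pos": joint angles; "qd": joint speeds; "joint_torque": joint torques, N m; "ee_pos": TCP position; "tcp_rot": TCP orientation; "contact_force": force on the tool from outside, world axes, zero at the start; "ft_torque": the same for the moment, N m; "opening": finger opening in m.
Only numpy, scipy, OpenCV 4.12 (cv2) and the standard library are available. Lean on these libraries where they do the work, as an engineer would, in place of code of your own. Each camera call takes 0.05 s, during which the arm holds its last target.

## Working session

There is one attempt and no reset: what is moved stays moved. The work goes in short steps, Python scripts to look and compute and a shell command to move; the robot and the scene stay as the last step left them, time stands still between calls to the robot, and variables do not carry over. Pictures are saved under pics/ and viewed, and the job is handed in when it is done.

```bash
ls; mkdir -p pics
python3 - <<'E'
from plant import env
import cv2
s=env.state()
for k,v in s.items(): print(k,v)
for n in("scene","top"):
    f=env.grab_frame(n); cv2.imwrite(f"pics/{n}0.png",f["color"])
    print(n,f["mtx"],f["world_from_camera"],f["shot"])
    for t in ["clamp","wheel_hub","crank_top","cap_top","cap","bottle","jaw","fixed_jaw","cinnamon","butter"]:
        print(t,[(round(d["p"],2),round(d["location"][1]*640,1),round(d["location"][0]*400,1)) for d in env.place_of(f,t)][:4])
print(env.state()["time_s"])
E
```

```text
pics
time_s 0.0
joint_pos [-1.26777845  0.62934724  0.03844863  1.51832597 -0.02701183  0.99628883
 -0.02000599]
qd [ 3.34620036e-04 -2.37504100e-04  3.34734876e-04 -4.17241566e-05
 -3.21257508e-04 -1.63048436e-03 -1.06300463e-05]
joint_torque [ 7.61953634e-04 -5.49729145e+01  1.14364799e+00 -1.86633021e+01
 -5.22716856e-02  2.36551941e-02  1.72634886e-04]
ee_pos [0.23408553 0.60573059 0.22356693]
tcp_rot [ 0.5835835   0.39929825 -0.40037084 -0.58283307]
contact_force [-0.25395428 -0.64157314 -0.71176923]
ft_torque [ 0.02326201  0.03517072 -0.01908343]
opening 0.09411657182039364
scene [[396.26899895   0.         325.32032825]
 [  0.         396.26899895 206.47606303]
 [  0.           0.           1.        ]] [[ 0.16187455  0.77459537 -0.61139075  1.21632704]
 [ 0.98665039 -0.11585282  0.1144514  -0.10557284]
 [ 0.01782218 -0.62175569 -0.78300845  0.96886864]
 [ 0.          0.          0.          1.        ]] 1
clamp [(0.78, 310.6, 227.2), (0.44, 244.0, 310.3)]
wheel_hub [(0.66, 271.7, 209.7), (0.4, 339.8, 198.1)]
crank_top [(0.72, 469.1, 211.5), (0.55, 258.7, 212.1), (0.17, 340.2,
[... 646 characters left out ...]
 0.00431629  0.02719409]
 [-0.00251807 -0.06063172 -0.99815703  1.35990205]
 [ 0.          0.          0.          1.        ]] 2
clamp [(0.8, 336.6, 203.3)]
wheel_hub [(0.66, 373.4, 206.3)]
crank_top [(0.63, 388.7, 193.3), (0.57, 314.1, 204.2), (0.47, 334.5, 177.1), (0.33, 328.4, 204.4)]
cap_top [(0.75, 310.6, 199.8), (0.71, 326.9, 131.0), (0.51, 266.4, 174.3), (0.5, 302.0, 167.2)]
cap [(0.53, 311.5, 203.8), (0.47, 267.1, 179.1), (0.41, 300.5, 168.8)]
bottle [(0.91, 282.7, 253.8), (0.53, 314.7, 204.5)]
jaw [(0.81, 328.9, 202.8)]
fixed_jaw [(0.72, 374.8, 205.7), (0.65, 298.3, 201.4)]
cinnamon [(0.81, 337.5, 174.5), (0.21, 298.0, 202.1)]
butter [(0.79, 332.3, 240.3), (0.39, 328.8, 128.5)]
1.1
```

Run:
```python
import cv2
a=cv2.imread("pics/scene0.png");b=cv2.imread("pics/top0.png")
cv2.imwrite("pics/s_c.png",cv2.resize(a[150:300,200:440],None,fx=3.3,fy=3.3,interpolation=cv2.INTER_CUBIC))
cv2.imwrite("pics/t_c.png",cv2.resize(b[130:270,240:430],None,fx=4,fy=4,interpolation=cv2.INTER_CUBIC))
```

```text
(no output)
```

View pics/scene0.png

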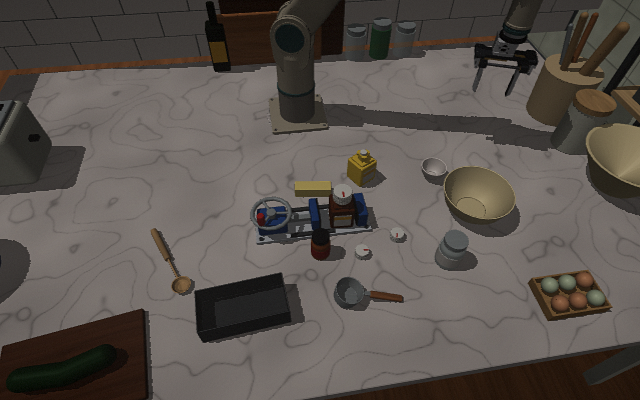

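View pics/top0.png

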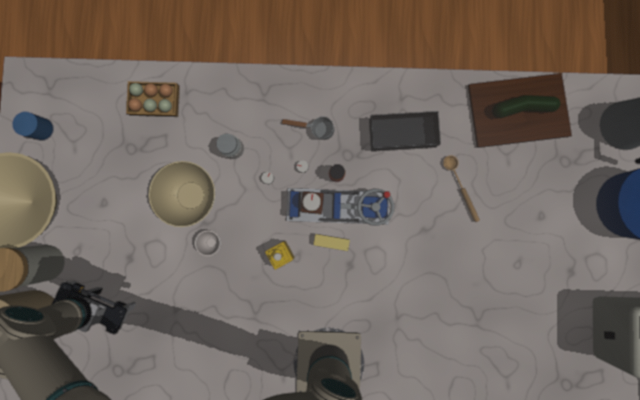

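View pics/s_c.png

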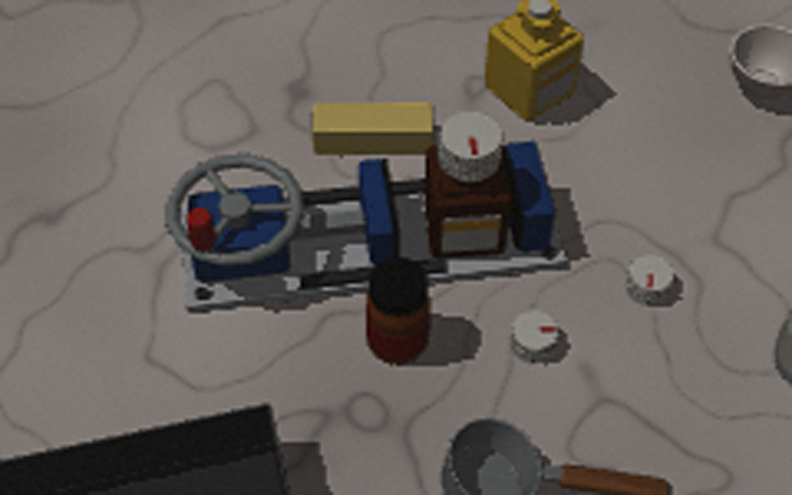

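View pics/t_c.png

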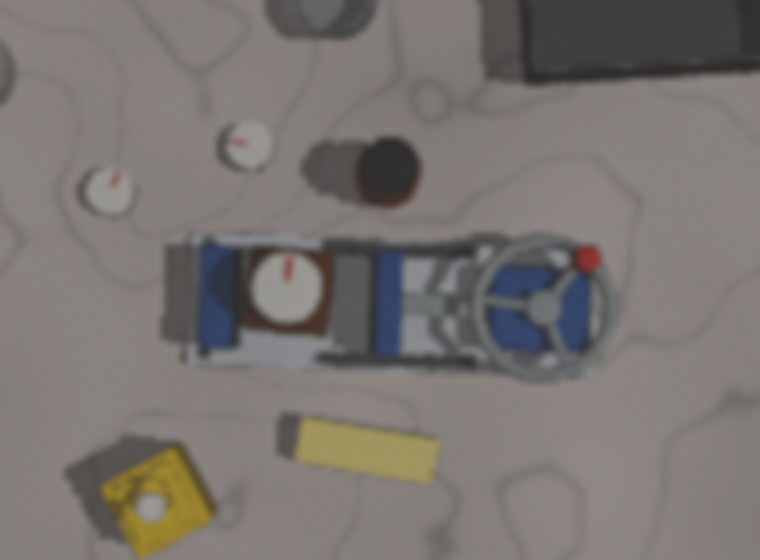

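```bash
cat > h.py <<'E'
import numpy as np
from scipy.spatial.transform import Rotation as R
from scipy.optimize import least_squares
K={};M={}
K['s']=np.array([[396.26899895,0,325.32032825],[0,396.26899895,206.47606303],[0,0,1]])
M['s']=np.array([[0.16187455,0.77459537,-0.61139075,1.21632704],[0.98665039,-0.11585282,0.1144514,-0.10557284],[0.01782218,-0.62175569,-0.78300845,0.96886864],[0,0,0,1]])
K['t']=np.array([[404.2883417,0,323.39719848],[0,404.2883417,194.44987629],[0,0,1]])
M['t']=np.array([[0.02975266,-0.99772284,0.06053029,0.47109961],[-0.99955412,-0.02954541,0.00431629,0.02719409],[-0.00251807,-0.06063172,-0.99815703,1.35990205],[0,0,0,1]])
def ray(c,u,v):
    d=M[c][:3,:3]@np.linalg.inv(K[c])@[u,v,1]; return M[c][:3,3],d
def atz(c,u,v,z):
    o,d=ray(c,u,v); return o+d*(z-o[2])/d[2]
def proj(c,p):
    q=np.linalg.inv(M[c])@np.r_[p,1]; q=K[c]@q[:3]; return q[:2]/q[2]
def rowvec(q,dw):  # world shift (m) -> row units
    return R.from_quat(q).as_matrix().T@np.asarray(dw)/0.05
E
python3 - <<'E'
from h import *
import cv2
for c,n in(('s','scene'),('t','top')):
    im=cv2.imread(f"pics/{n}0.png").astype(int)
    b,g,r=im[...,0],im[...,1],im[...,2]
    m=((r>90)&(g<0.45*r)&(b<0.45*r)).astype(np.uint8)
    k,l,st,ce=cv2.connectedComponentsWithStats(m)
    print(n,[(st[i].tolist(),ce[i].round(1).tolist()) for i in range(1,k) if st[i][4]>5])
print("hub",atz('s',271.7,209.7,.078),atz('t',373.4,206.3,.078))
print("cap top z132+12",atz('s',342.2,189.7,.144),atz('t',310.6,199.8,.144))
print("clamp",atz('s',310.6,227.2,0),atz('t',336.6,203.3,0))
print("fj",atz('s',356.1,216,.012),atz('t',298.3,201.4,.012))
print("jaw",atz('s',320.3,216.9,.012),atz('t',328.9,202.8,.012))
q=[ 0.5835835,0.39929825,-0.40037084,-0.58283307]
print(R.from_quat(q).as_matrix().round(3))
E
```

```text
scene [([257, 213, 7, 5, 26], [259.7, 215.2])]
top [([385, 192, 4, 5, 17], [386.4, 194.1])]
hub [ 0.50970687 -0.12811026  0.078     ] [ 0.51591134 -0.12682143  0.078     ]
cap top z132+12 [0.52091768 0.07052943 0.144     ] [0.52756274 0.07048594 0.144     ]
clamp [ 0.53151458 -0.02041126  0.        ] [ 0.52505827 -0.01222318  0.        ]
fj [0.51936674 0.12062516 0.012     ] [0.52713357 0.11604948 0.012     ]
jaw [0.5066056  0.01278554 0.012     ] [0.52548861 0.01384385 0.012     ]
[[ 0.361 -0.001 -0.933]
 [ 0.933 -0.002  0.361]
 [-0.002 -1.    -0.   ]]
```

```bash
python3 - <<'E'
from h import *
print("hub",atz('s',271.3,212.9,.077),atz('t',375.4,206.6,.077))
# cap: top crop circle left 250 right 324 top 250 bottom 324 ; scene top face 439..503 x, 113..~165
print("cap",atz('t',240+287/4,130+287/4,.144),atz('s',200+471/3.3,150+140/3.3,.144))
# grip top center top crop (588,257); scene (200,213)
print("grip",atz('t',240+588/4,130+257/4,.116),atz('s',200+200/3.3,150+213/3.3,.116))
print('fixed jaw top edge corners (black face) top',[atz('t',240+u/4,130+v/4,.070).round(3) for u,v in((237,245),(237,349))])
print('plate corners scene',[atz('s',200+u/3.3,150+v/3.3,.012).round(3) for u,v in((188,301),(568,261))])
E
python3 - <<'E'
import cv2,numpy as np
import sys; sys.path.insert(0,'.')
from h import *
# overlay model
def draw(x,y,yaw,w,out):
    for c,n in(('s','scene'),('t','top')):
        im=cv2.imread(f"pics/{n}0.png"); S=5
        im=cv2.resize(im,None,fx=S,fy=S,interpolation=cv2.INTER_CUBIC)
        T=lambda p:np.array([x+np.cos(yaw)*p[0]-np.sin(yaw)*p[1],y+np.sin(yaw)*p[0]+np.cos(yaw)*p[1],p[2]])
        def pl(ps,col):
            q=np.array([proj(c,T(p))*S+S/2-.5 for p in ps]).astype(int); cv2.polylines(im,[q.reshape(-1,1,2)],True,col,1)
        circ=lambda cx,cy,r,z:[(cx+r*np.cos(a),cy+r*np.sin(a),z) for a in np.linspace(0,6.28,40)]
        pl([(-.055,-.17,.012),(.055,-.17,.012),(.055,.17,.012),(-.055,.17,.012)],(0,255,0))
        pl(circ(0,-.118,.06,.077),(0,255,255))
        pl(circ(.048*np.sin(w),-.118+.048*np.cos(w),.011,.116),(255,255,0))
        pl([(-.04,.125,.07),(.04,.125,.07)],(255,0,255))
        u,v=(215,175) if c=='s' else (265,150)
        cv2.imwrite(f"pics/{out}_{c}.png",im[v*S:(v+90)*S,u*S:(u+155)*S])
import sys
draw(.520,-.010,-.04,2.3,"ov0")
E
```

```text
hub [ 0.52022402 -0.13015807  0.077     ] [ 0.51518297 -0.13330257  0.077     ]
cap [0.52179269 0.06683961 0.144     ] [0.53081822 0.07010504 0.144     ]
grip [ 0.55295014 -0.16330393  0.116     ] [ 0.55198611 -0.157943    0.116     ]
fixed jaw top edge corners (black face) top [array([0.557, 0.11 , 0.07 ]), array([0.474, 0.108, 0.07 ])]
plate corners scene [array([ 0.566, -0.181,  0.012]), array([0.574, 0.157, 0.012])]
```

View pics/ov0_s.png

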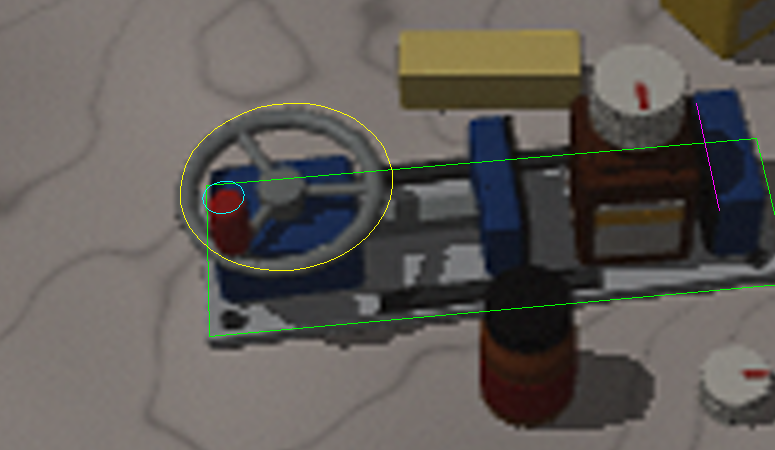

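View pics/ov0_t.png

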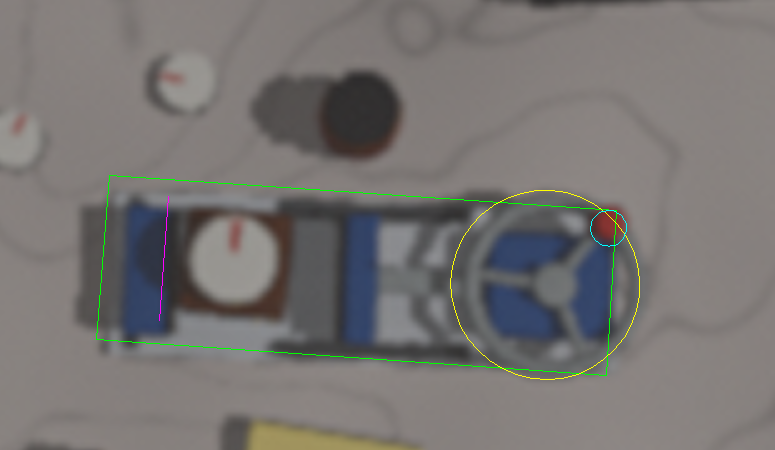

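```bash
cat > ov.py <<'E'
import cv2,sys
from h import *
def draw(x,y,yaw,w,out,src):
    for c,n in(('s','scene'),('t','top')):
        im=cv2.imread(f"pics/{n}{src}.png"); S=5
        im=cv2.resize(im,None,fx=S,fy=S,interpolation=cv2.INTER_CUBIC)
        T=lambda p:np.array([x+np.cos(yaw)*p[0]-np.sin(yaw)*p[1],y+np.sin(yaw)*p[0]+np.cos(yaw)*p[1],p[2]])
        def pl(ps,col):
            q=np.array([proj(c,T(p))*S+S/2-.5 for p in ps]).astype(int); cv2.polylines(im,[q.reshape(-1,1,2)],True,col,1)
        circ=lambda cx,cy,r,z:[(cx+r*np.cos(a),cy+r*np.sin(a),z) for a in np.linspace(0,6.28,40)]
        pl([(-.055,-.17,.012),(.055,-.17,.012),(.055,.17,.012),(-.055,.17,.012)],(0,255,0))
        pl(circ(0,-.118,.06,.077),(0,255,255))
        pl(circ(.048*np.sin(w),-.118+.048*np.cos(w),.011,.116),(255,255,0))
        pl([(-.04,.125,.07),(.04,.125,.07)],(255,0,255))
        pl(circ(0,.085,.026,.144),(0,255,255))
        u,v=(215,175) if c=='s' else (265,150)
        cv2.imwrite(f"pics/{out}_{c}.png",im[v*S:(v+90)*S,u*S:(u+155)*S])
a=sys.argv
draw(*map(float,a[1:5]),a[5],a[6])
E
python3 ov.py .519 -.0145 .015 2.3 ov1 0
```

```text
(no output)
```

View pics/ov1_s.png

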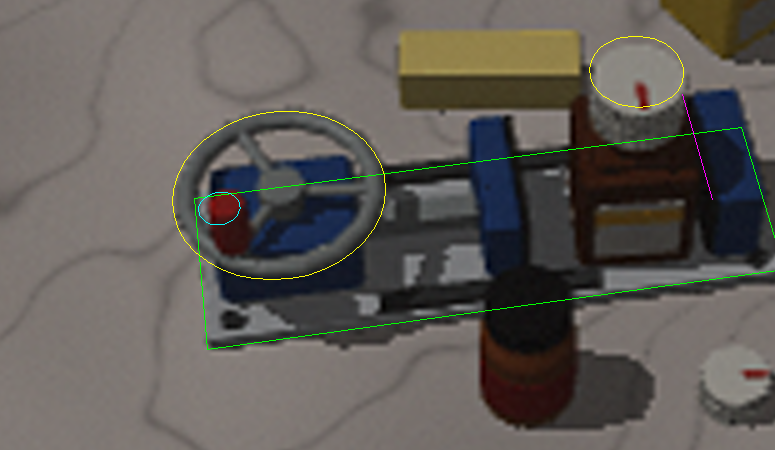

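View pics/ov1_t.png

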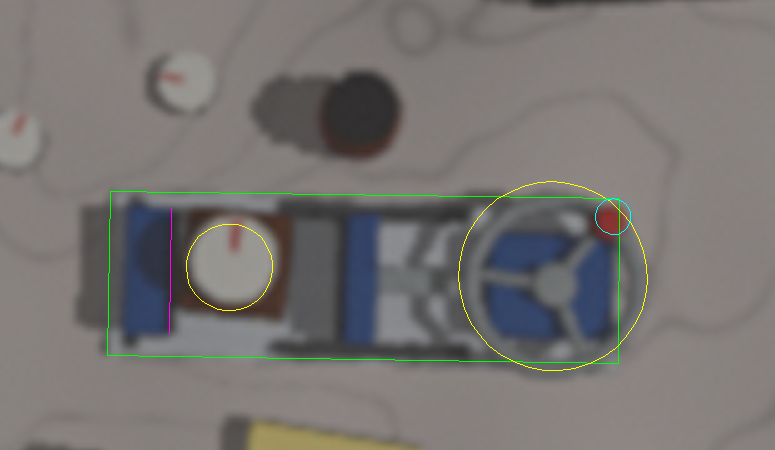

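```bash
python3 -m creep '[{"jaw":-1,"x":-0.09,"y":0,"z":-0.8,"ax":0,"ay":0.62,"az":0},{"jaw":-1,"x":-0.09,"y":0,"z":-0.8,"ax":0,"ay":0.62,"az":0},{"jaw":-1,"x":-0.09,"y":0,"z":-0.8,"ax":0,"ay":0.62,"az":0},{"jaw":-1,"x":-0.09,"y":0,"z":-0.8,"ax":0,"ay":0.62,"az":0},{"jaw":-1,"x":-0.09,"y":0,"z":-0.8,"ax":0,"ay":0.62,"az":0}]'
```

```text
time_s: 1.52
ee_pos: [0.3912, 0.4989, 0.2227]
tcp_rot: [-0.635, -0.302, 0.305, 0.642]
contact_force: [-0.0, 0.4, 0.3]
opening: 0.0942
```

```bash
python3 -m creep '[{"jaw":-1,"x":-0.11,"y":0,"z":-0.8,"ax":0,"ay":0.66,"az":0},{"jaw":-1,"x":-0.11,"y":0,"z":-0.8,"ax":0,"ay":0.66,"az":0},{"jaw":-1,"x":-0.11,"y":0,"z":-0.8,"ax":0,"ay":0.66,"az":0},{"jaw":-1,"x":-0.11,"y":0,"z":-0.8,"ax":0,"ay":0.66,"az":0},{"jaw":-1,"x":-0.11,"y":0,"z":-0.8,"ax":0,"ay":0.66,"az":0}]'
python3 -m creep '[{"jaw":-1,"x":-0.11,"y":0,"z":-0.8,"ax":0,"ay":0.66,"az":0},{"jaw":-1,"x":-0.11,"y":0,"z":-0.8,"ax":0,"ay":0.66,"az":0},{"jaw":-1,"x":-0.11,"y":0,"z":-0.8,"ax":0,"ay":0.66,"az":0},{"jaw":-1,"x":-0.11,"y":0,"z":-0.8,"ax":0,"ay":0.66,"az":0},{"jaw":-1,"x":-0.11,"y":0,"z":-0.8,"ax":0,"ay":0.66,"az":0}]'
python3 -m creep '[{"jaw":-1,"x":-0.11,"y":0,"z":-0.8,"ax":0,"ay":0.66,"az":0},{"jaw":-1,"x":-0.11,"y":0,"z":-0.8,"ax":0,"ay":0.66,"az":0},{"jaw":-1,"x":-0.11,"y":0,"z":-0.8,"ax":0,"ay":0.66,"az":0},{"jaw":-1,"x":-0.11,"y":0,"z":-0.8,"ax":0,"ay":0.66,"az":0}]'
python3 - <<'E'
from plant import env
from h import *
s=env.state();print(s["joint_pos"].round(2),R.from_quat(s["tcp_rot"]).as_matrix().round(3))
print(rowvec(s["tcp_rot"],np.array([.5525,-.1605,.19])-s["ee_pos"]))
E
```

```text
time_s: 1.93
ee_pos: [0.5122, 0.3296, 0.2207]
tcp_rot: [-0.679, -0.183, 0.184, 0.687]
contact_force: [0.6, 0.3, -0.6]
opening: 0.094
time_s: 2.35
ee_pos: [0.5649, 0.129, 0.2189]
tcp_rot: [-0.7, -0.058, 0.056, 0.709]
contact_force: [0.3, 0.2, -0.6]
opening: 0.0941
time_s: 2.68
ee_pos: [0.5534, -0.0368, 0.2176]
tcp_rot: [-0.701, 0.043, -0.047, 0.71]
contact_force: [0.4, -1.2, 0.2]
opening: 0.0941
[-0.24  0.52  0.39  1.81 -0.27  0.86  0.16] [[ 0.992  0.006  0.128]
 [-0.128  0.012  0.992]
 [ 0.005 -1.     0.013]]
[ 0.29544036  0.52232022 -2.46205323]
```

```bash
python3 -m creep '[{"jaw":-1,"x":0.1,"y":0.13,"z":-0.65,"ax":0,"ay":0.2,"az":0},{"jaw":-1,"x":0.1,"y":0.13,"z":-0.65,"ax":0,"ay":0.2,"az":0},{"jaw":-1,"x":0.1,"y":0.13,"z":-0.65,"ax":0,"ay":0.2,"az":0},{"jaw":-1,"x":0,"y":0.13,"z":-0.5,"ax":0,"ay":0,"az":0},{"jaw":-1,"x":0,"y":0,"z":0,"ax":0,"ay":0,"az":0}]'
python3 - <<'E'
from plant import env
from h import *
import cv2
for n in("scene","top"):
    f=env.grab_frame(n); cv2.imwrite(f"pics/{n}1.png",f["color"])
    v,u=(190,210) if n=="scene" else (150,320)
    u,v=(210,130) if n=="scene" else (300,130)
    cv2.imwrite(f"pics/c1{n}.png",cv2.resize(f["color"][v:v+130,u:u+150],None,fx=4,fy=4,interpolation=cv2.INTER_CUBIC))
s=env.state()
print(s["ee_pos"],rowvec(s["tcp_rot"],np.array([.5525,-.1605,.19])-s["ee_pos"]))
E
```

```text
time_s: 3.1
ee_pos: [0.5456, -0.1772, 0.1912]
tcp_rot: [-0.701, 0.071, -0.078, 0.705]
contact_force: [-0.5, -0.0, -0.0]
opening: 0.0941
[ 0.54750234 -0.17180813  0.19178738] [0.05131018 0.03887605 0.24140005]
```

View pics/c1scene.png

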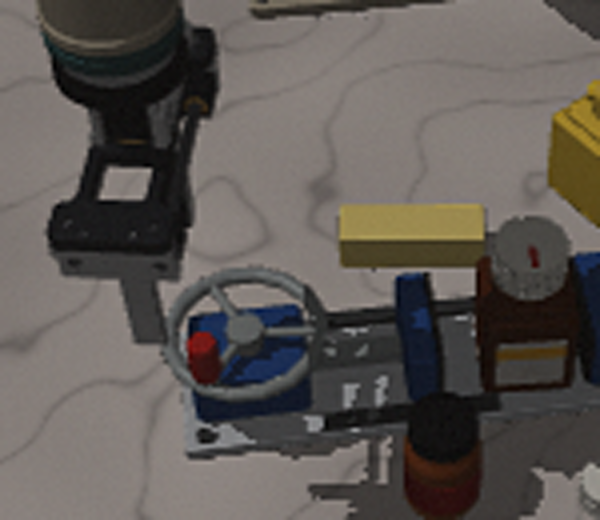

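View pics/c1top.png

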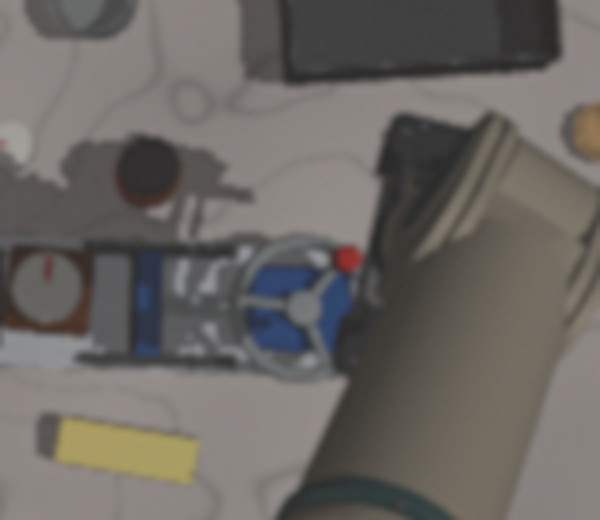

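Run:
```python
from h import *
q=[-0.701,0.071,-0.078,0.705];m=R.from_quat(q).as_matrix();p=np.array([.5475,-.1718,.1918])
print(m.round(3))
for s in(.047,.0595,-.047):
    print(s,[proj('s',p+m@[s,.019,z]).round(1) for z in (-.008,.008)])
for p in ([.5525,-.1605,.116],): print(proj('s',p),proj('t',p))
```

```text
[[ 0.978  0.01   0.21 ]
 [-0.21   0.005  0.978]
 [ 0.009 -1.     0.007]]
0.047 [array([246.5, 214.8]), array([252.8, 215.1])]
0.0595 [array([245.6, 218.7]), array([252., 219.])]
-0.047 [array([252.6, 186.9]), array([258.6, 187.1])]
[259.66352271 214.80780353] [386.08684349 194.36886883]
```

```bash
python3 -m creep '[{"jaw":-1,"x":0.06,"y":0.3,"z":0.27,"ax":0,"ay":0,"az":0},{"jaw":-1,"x":0,"y":0.5,"z":0,"ax":0,"ay":0,"az":0},{"jaw":-1,"x":0,"y":0.5,"z":0,"ax":0,"ay":0,"az":0},{"jaw":-1,"x":0,"y":0.4,"z":0,"ax":0,"ay":0,"az":0},{"jaw":-1,"x":0,"y":0,"z":0,"ax":0,"ay":0,"az":0}]'
python3 - <<'E'
from plant import env
from h import *
import cv2
f=env.grab_frame("scene")
u,v=(210,130)
cv2.imwrite(f"pics/c2scene.png",cv2.resize(f["color"][v:v+130,u:u+150],None,fx=4,fy=4,interpolation=cv2.INTER_CUBIC))
s=env.state()
print(s["ee_pos"],rowvec(s["tcp_rot"],np.array([.5525,-.1590,.105])-s["ee_pos"]))
E
```

```text
time_s: 3.62
ee_pos: [0.5605, -0.1478, 0.1074]
tcp_rot: [-0.698, 0.062, -0.075, 0.71]
contact_force: [0.8, 0.2, 0.2]
opening: 0.0938
[ 0.56149883 -0.14778191  0.10891075] [-0.13493376  0.0708903  -0.25615391]
```

View pics/c2scene.png

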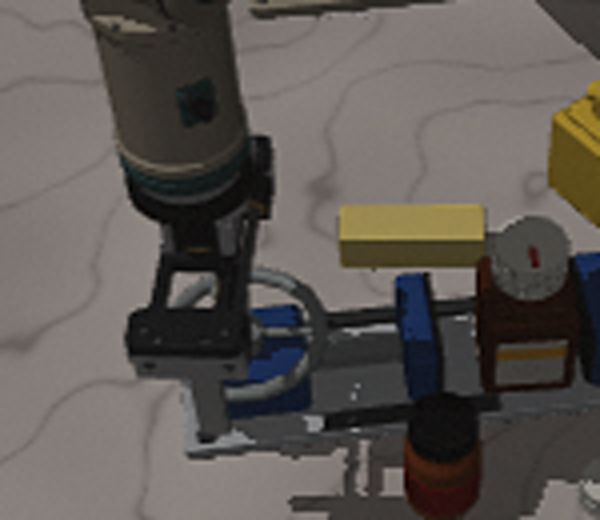

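```bash
python3 -m creep '[{"jaw":-1,"x":-0.13,"y":0.06,"z":-0.25,"ax":0,"ay":0,"az":0},{"jaw":-1,"x":0,"y":0,"z":0,"ax":0,"ay":0,"az":0},{"jaw":-1,"x":0,"y":0,"z":0,"ax":0,"ay":0,"az":0}]'
python3 - <<'E'
from plant import env
from h import *
s=env.state()
print(s["ee_pos"],rowvec(s["tcp_rot"],np.array([.5525,-.1590,.105])-s["ee_pos"]))
E
```

```text
time_s: 3.92
ee_pos: [0.5545, -0.1575, 0.1084]
tcp_rot: [-0.698, 0.058, -0.076, 0.71]
contact_force: [-0.6, 0.2, 0.6]
opening: 0.0941
[ 0.5545166  -0.15745137  0.10835627] [-0.03537128  0.06556067 -0.03927442]
```

Good; close on the crank grip.

```bash
python3 -m creep '[{"jaw":1,"x":0,"y":0.04,"z":-0.03},{"jaw":1},{"jaw":1},{"jaw":1},{"jaw":1}]' 30
python3 -m creep '[{"jaw":1},{"jaw":1},{"jaw":1}]'
python3 - <<'E'
from plant import env
from h import *
import cv2
f=env.grab_frame("scene")
u,v=(210,130)
cv2.imwrite(f"pics/c3scene.png",cv2.resize(f["color"][v:v+130,u:u+150],None,fx=4,fy=4,interpolation=cv2.INTER_CUBIC))
s=env.state();print(s["ee_pos"],s["opening"],s["contact_force"])
E
```

```text
[ 0.55423166 -0.15820932  0.10850005] 0.09437935037538939 [-0.82366001 -1.19629888  0.36175933]invalid input
invalid input
```

View pics/c3scene.png

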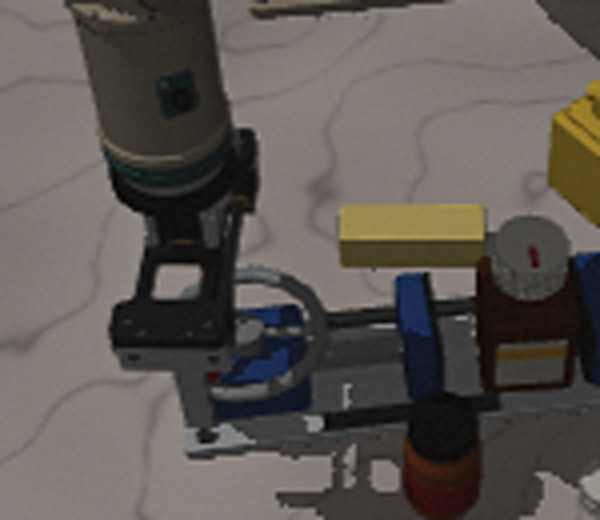

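```bash
python3 -m creep '[{"jaw":1,"x":0,"y":0.05,"z":0.04,"ax":0,"ay":0,"az":0},{"jaw":1,"x":0,"y":0,"z":0,"ax":0,"ay":0,"az":0},{"jaw":1,"x":0,"y":0,"z":0,"ax":0,"ay":0,"az":0},{"jaw":1,"x":0,"y":0,"z":0,"ax":0,"ay":0,"az":0},{"jaw":1,"x":0,"y":0,"z":0,"ax":0,"ay":0,"az":0}]' 30
python3 -m creep '[{"jaw":1,"x":0,"y":0,"z":0,"ax":0,"ay":0,"az":0},{"jaw":1,"x":0,"y":0,"z":0,"ax":0,"ay":0,"az":0},{"jaw":1,"x":0,"y":0,"z":0,"ax":0,"ay":0,"az":0}]'
python3 - <<'E'
from plant import env
s=env.state();print(s["ee_pos"],s["opening"],s["contact_force"])
E
```

```text
time_s: 4.38
ee_pos: [0.5563, -0.1567, 0.1087]
tcp_rot: [-0.698, 0.056, -0.078, 0.709]
contact_force: [0.5, -0.5, 0.4]
opening: 0.064
time_s: 4.63
ee_pos: [0.5565, -0.1566, 0.1087]
tcp_rot: [-0.698, 0.056, -0.078, 0.709]
contact_force: [-0.2, 1.0, -0.2]
opening: 0.0443
[ 0.55648375 -0.15663718  0.10874021] 0.04426941248421058 [-0.20341968  1.0454421  -0.18318958]
```

```bash
python3 -m creep '[{"jaw":1,"x":0,"y":0.03,"z":0,"ax":0,"ay":0,"az":0},{"jaw":1,"x":0,"y":0,"z":0,"ax":0,"ay":0,"az":0},{"jaw":1,"x":0,"y":0,"z":0,"ax":0,"ay":0,"az":0},{"jaw":1,"x":0,"y":0,"z":0,"ax":0,"ay":0,"az":0},{"jaw":1,"x":0,"y":0,"z":0,"ax":0,"ay":0,"az":0}]' 
python3 -m creep '[{"jaw":1,"x":0,"y":0,"z":0,"ax":0,"ay":0,"az":0},{"jaw":1,"x":0,"y":0,"z":0,"ax":0,"ay":0,"az":0}]'
python3 - <<'E'
from plant import env
from h import *
s=env.state();print(s["ee_pos"],s["opening"],s["contact_force"],R.from_quat(s["tcp_rot"]).as_matrix().round(3))
E
```

```text
time_s: 5.05
ee_pos: [0.5556, -0.1563, 0.1069]
tcp_rot: [-0.698, 0.057, -0.077, 0.71]
contact_force: [1.4, -0.3, -0.1]
opening: 0.0214
time_s: 5.22
ee_pos: [0.5556, -0.1563, 0.1069]
tcp_rot: [-0.698, 0.057, -0.077, 0.71]
contact_force: [-0.4, -0.1, 1.5]
opening: 0.021
[ 0.55564091 -0.15631003  0.10690512] 0.020986790663614505 [-0.42151882 -0.0547857   1.47601711] [[ 0.982  0.03   0.189]
 [-0.189  0.014  0.982]
 [ 0.027 -0.999  0.019]]
```

```bash
cat > plan.py <<'E'
from plant import env
from h import *
import sys
hx,hy,dw,n=map(float,sys.argv[1:5])
s=env.state();p=s["ee_pos"];m=R.from_quat(s["tcp_rot"]).as_matrix()
w=np.arctan2(p[0]-hx,p[1]-hy)%(2*np.pi)
r=np.hypot(p[0]-hx,p[1]-hy)
f=s["contact_force"];t=np.array([np.cos(w),-np.sin(w)])
print("pos",p.round(4),"w",round(w,3),"r",round(r,4),"F",f.round(1),"resist",round(-float(f[:2]@t),1),"rad",round(float(f[0]*np.sin(w)+f[1]*np.cos(w)),1),"open",round(s["opening"],4),"tilt",m[:2,1].round(3),"t",s["time_s"])
z0=p[2]; cur=p.copy()
for i in range(int(n)):
    w2=w+dw*(i+1); t2=np.array([hx+.048*np.sin(w2),hy+.048*np.cos(w2),.1065])
    print((m.T@(t2-cur)/.05).round(2)); cur=t2
E
python3 plan.py .5175 -.1325 .15 5
```

```text
pos [ 0.5556 -0.1563  0.1069] w 2.129 r 0.045 F [-0.4 -0.1  1.5] resist -0.3 rad -0.3 open 0.021 tilt [0.03  0.014] t 5.2167
[-0.01  0.01 -0.15]
[-0.08 -0.   -0.12]
[-0.1  -0.   -0.11]
[-0.11 -0.   -0.09]
[-0.12 -0.   -0.07]
```

```bash
python3 -m creep '[{"jaw":1,"x":-0.06,"y":0,"z":-0.13,"ax":0,"ay":0,"az":0},{"jaw":1,"x":-0.08,"y":0,"z":-0.12,"ax":0,"ay":0,"az":0},{"jaw":1,"x":-0.1,"y":0,"z":-0.11,"ax":0,"ay":0,"az":0},{"jaw":1,"x":-0.11,"y":0,"z":-0.09,"ax":0,"ay":0,"az":0},{"jaw":1,"x":-0.12,"y":0,"z":-0.07,"ax":0,"ay":0,"az":0}]' 40
python3 plan.py .5175 -.1325 .15 5
```

```text
time_s: 5.63
ee_pos: [0.5312, -0.1738, 0.1069]
tcp_rot: [-0.696, 0.052, -0.078, 0.712]
contact_force: [2.1, 4.1, 3.7]
opening: 0.0211
pos [ 0.5312 -0.1738  0.1069] w 2.822 r 0.0435 F [2.1 4.1 3.7] resist 3.3 rad -3.2 open 0.0211 tilt [0.038 0.019] t 5.6333
[-0.09  0.   -0.14]
[-0.14 -0.01 -0.04]
[-0.14 -0.01 -0.02]
[-0.14 -0.    0.  ]
[-0.14 -0.    0.02]
```

```bash
python3 plan.py .517 -.128 .2 5; python3 -m creep '[{"jaw":1,"x":-0.15,"y":0,"z":-0.07,"ax":-0.04,"ay":0,"az":0.05},{"jaw":1,"x":-0.17,"y":0,"z":-0.04,"ax":-0.04,"ay":0,"az":0.05},{"jaw":1,"x":-0.19,"y":0,"z":-0.01,"ax":-0.04,"ay":0,"az":0.05},{"jaw":1,"x":-0.19,"y":0,"z":0.03,"ax":-0.04,"ay":0,"az":0.05}]' 40
python3 plan.py .517 -.128 .2 5
```

```text
pos [ 0.5312 -0.1738  0.1069] w 2.842 r 0.0479 F [2.1 4.1 3.7] resist 3.3 rad -3.3 open 0.0211 tilt [0.038 0.019] t 5.6333
[-0.18 -0.   -0.07]
[-0.19 -0.01 -0.04]
[-0.19 -0.01  0.  ]
[-0.19 -0.01  0.04]
[-0.18 -0.    0.08]
time_s: 5.97
ee_pos: [0.4973, -0.1717, 0.1069]
tcp_rot: [-0.701, 0.058, -0.073, 0.707]
contact_force: [6.4, 3.5, -2.9]
opening: 0.0208
pos [ 0.4973 -0.1717  0.1069] w 3.566 r 0.0479 F [ 6.4  3.5 -2.9] resist 4.4 rad -5.8 open 0.0208 tilt [0.023 0.007] t 5.9667
[-0.18  0.    0.06]
[-0.16 -0.    0.1 ]
[-0.14 -0.    0.13]
[-0.11 -0.    0.15]
[-0.08  0.    0.17]
```

```bash
python3 -m creep '[{"jaw":1,"x":-0.17,"y":0,"z":0.08,"ax":-0.01,"ay":0,"az":0.04},{"jaw":1,"x":-0.15,"y":0,"z":0.11,"ax":-0.01,"ay":0,"az":0.04},{"jaw":1,"x":-0.13,"y":0,"z":0.14,"ax":-0.01,"ay":0,"az":0.04},{"jaw":1,"x":-0.1,"y":0,"z":0.16,"ax":-0.01,"ay":0,"az":0.04},{"jaw":1,"x":-0.06,"y":0,"z":0.18,"ax":0,"ay":0,"az":0.04}]' 40
python3 plan.py .517 -.128 .2 5
```

```text
time_s: 6.38
ee_pos: [0.4715, -0.1413, 0.1068]
tcp_rot: [0.706, -0.066, 0.071, -0.702]
contact_force: [-0.1, -4.9, 0.1]
opening: 0.0214
pos [ 0.4715 -0.1413  0.1068] w 4.429 r 0.0474 F [-0.1 -4.9  0.1] resist 4.7 rad 1.4 open 0.0214 tilt [ 0.007 -0.006] t 6.3833
[-0.08  0.    0.17]
[-0.03 -0.    0.19]
[ 0.   -0.    0.19]
[ 0.04 -0.    0.19]
[ 0.08 -0.    0.17]
```

```bash
python3 -m creep '[{"jaw":1,"x":-0.06,"y":0,"z":0.18,"ax":0,"ay":0,"az":0},{"jaw":1,"x":-0.03,"y":0,"z":0.19,"ax":0,"ay":0,"az":0},{"jaw":1,"x":0,"y":0,"z":0.19,"ax":0,"ay":0,"az":0},{"jaw":1,"x":0.04,"y":0,"z":0.19,"ax":0,"ay":0,"az":0},{"jaw":1,"x":0.08,"y":0,"z":0.17,"ax":0,"ay":0,"az":0}]' 40
python3 plan.py .517 -.128 .2 5
```

```text
time_s: 6.8
ee_pos: [0.4808, -0.0964, 0.1067]
tcp_rot: [0.708, -0.067, 0.073, -0.699]
contact_force: [-0.1, -6.5, -1.6]
opening: 0.0208
pos [ 0.4808 -0.0964  0.1067] w 5.43 r 0.0481 F [-0.1 -6.5 -1.6] resist 5.0 rad -4.2 open 0.0208 tilt [ 0.007 -0.013] t 6.8
[0.11 0.   0.16]
[ 0.14 -0.    0.13]
[0.16 0.   0.1 ]
[0.18 0.   0.07]
[0.19 0.   0.03]
```

```bash
python3 -m creep '[{"jaw":1,"x":0.12,"y":0,"z":0.14,"ax":0,"ay":0,"az":0},{"jaw":1,"x":0.15,"y":0,"z":0.12,"ax":0,"ay":0,"az":0},{"jaw":1,"x":0.16,"y":0,"z":0.1,"ax":0,"ay":0,"az":0},{"jaw":1,"x":0.18,"y":0,"z":0.06,"ax":0,"ay":0,"az":0},{"jaw":1,"x":0.19,"y":0,"z":0.02,"ax":0,"ay":0,"az":0}]' 40
python3 plan.py .517 -.128 .1 5
```

```text
time_s: 7.22
ee_pos: [0.5174, -0.0794, 0.1064]
tcp_rot: [0.709, -0.072, 0.067, -0.699]
contact_force: [-4.6, -2.1, 7.7]
opening: 0.0212
pos [ 0.5174 -0.0794  0.1064] w 0.009 r 0.0486 F [-4.6 -2.1  7.7] resist 4.6 rad -2.2 open 0.0212 tilt [-0.009 -0.014] t 7.2167
[ 0.1 -0.   0. ]
[ 0.1 -0.   0. ]
[ 0.1  -0.   -0.01]
[ 0.09 -0.   -0.02]
[ 0.09 -0.   -0.02]
```

```bash
python3 -m creep '[{"jaw":1,"x":0.1,"y":0,"z":0,"ax":0,"ay":0,"az":0},{"jaw":1,"x":0.1,"y":0,"z":-0.01,"ax":0,"ay":0,"az":0},{"jaw":1,"x":0.1,"y":0,"z":-0.02,"ax":0,"ay":0,"az":0},{"jaw":1,"x":0.1,"y":0,"z":-0.03,"ax":0,"ay":0,"az":0}]' 45
python3 plan.py .517 -.128 .1 5
```

```text
time_s: 7.55
ee_pos: [0.5285, -0.0807, 0.1064]
tcp_rot: [0.707, -0.078, 0.059, -0.7]
contact_force: [-4.8, -0.1, 6.6]
opening: 0.0209
pos [ 0.5285 -0.0807  0.1064] w 0.238 r 0.0487 F [-4.8 -0.1  6.6] resist 4.6 rad -1.3 open 0.0209 tilt [-0.029 -0.008] t 7.55
[ 0.09 -0.01 -0.02]
[ 0.09 -0.   -0.02]
[ 0.09 -0.   -0.03]
[ 0.09 -0.   -0.04]
[ 0.08 -0.   -0.05]
```

```bash
python3 -m creep '[{"jaw":1,"x":0.14,"y":0,"z":-0.04,"ax":0,"ay":0,"az":-0.08},{"jaw":1,"x":0.14,"y":0,"z":-0.05,"ax":0,"ay":0,"az":-0.08},{"jaw":1,"x":0.13,"y":0,"z":-0.06,"ax":0,"ay":0,"az":-0.08},{"jaw":1,"x":0.13,"y":0,"z":-0.07,"ax":0,"ay":0,"az":-0.08}]' 45
python3 plan.py .517 -.128 .1 5
```

```text
time_s: 7.88
ee_pos: [0.5433, -0.0869, 0.1064]
tcp_rot: [0.705, -0.073, 0.061, -0.703]
contact_force: [-4.0, 0.2, 9.0]
opening: 0.021
pos [ 0.5433 -0.0869  0.1064] w 0.57 r 0.0488 F [-4.   0.2  9. ] resist 3.5 rad -2.0 open 0.021 tilt [-0.017 -0.002] t 7.8833
[ 0.08 -0.   -0.05]
[ 0.08 -0.   -0.05]
[ 0.08 -0.   -0.06]
[ 0.07 -0.   -0.06]
[ 0.06 -0.   -0.07]
```

```bash
python3 -m creep '[{"jaw":1,"x":0.09,"y":0,"z":-0.07,"ax":0,"ay":0,"az":-0.05},{"jaw":1,"x":0.09,"y":0,"z":-0.08,"ax":0,"ay":0,"az":-0.05}]' 45
python3 plan.py .517 -.128 .1 2
python3 -m creep '[{"jaw":1,"x":0.08,"y":0,"z":-0.07,"ax":0,"ay":0,"az":-0.05},{"jaw":1,"x":0.08,"y":0,"z":-0.08,"ax":0,"ay":0,"az":-0.05}]' 45
python3 plan.py .517 -.128 .1 2
```

```text
time_s: 8.05
ee_pos: [0.5455, -0.0885, 0.1064]
tcp_rot: [-0.703, 0.072, -0.059, 0.705]
contact_force: [-6.7, 4.8, 12.6]
opening: 0.0207
pos [ 0.5455 -0.0885  0.1064] w 0.625 r 0.0487 F [-6.7  4.8 12.6] resist 8.3 rad -0.0 open 0.0207 tilt [-0.019  0.006] t 8.05
[ 0.08 -0.   -0.06]
[ 0.08 -0.   -0.05]
time_s: 8.22
ee_pos: [0.5455, -0.0886, 0.1065]
tcp_rot: [-0.699, 0.073, -0.055, 0.709]
contact_force: [-5.4, 4.2, 10.2]
opening: 0.0208
pos [ 0.5455 -0.0886  0.1065] w 0.627 r 0.0486 F [-5.4  4.2 10.2] resist 6.8 rad 0.2 open 0.0208 tilt [-0.023  0.016] t 8.2167
[ 0.08 -0.   -0.06]
[ 0.08 -0.   -0.05]
```

```bash
python3 -m creep '[{"jaw":1,"x":0.13,"y":0,"z":-0.12,"ax":-0.05,"ay":0,"az":-0.05},{"jaw":1,"x":0.13,"y":0,"z":-0.12,"ax":-0.05,"ay":0,"az":-0.05}]' 45
python3 plan.py .517 -.128 .1 2
```

```text
time_s: 8.38
ee_pos: [0.5462, -0.0892, 0.1063]
tcp_rot: [-0.697, 0.076, -0.048, 0.711]
contact_force: [-10.2, 8.4, 16.0]
opening: 0.021
pos [ 0.5462 -0.0892  0.1063] w 0.646 r 0.0486 F [-10.2   8.4  16. ] resist 13.2 rad 0.6 open 0.021 tilt [-0.037  0.023] t 8.3833
[ 0.08 -0.01 -0.06]
[ 0.08 -0.   -0.06]
```

```bash
python3 -m creep '[{"jaw":1,"x":0.13,"y":0,"z":-0.12,"ax":0,"ay":0,"az":0},{"jaw":1,"x":0.13,"y":0,"z":-0.12,"ax":0,"ay":0,"az":0}]' 45
python3 plan.py .517 -.128 .1 2
python3 -m creep '[{"jaw":1,"x":0,"y":0,"z":0,"ax":0,"ay":0,"az":0},{"jaw":1,"x":0,"y":0,"z":0,"ax":0,"ay":0,"az":0}]' 45
python3 plan.py .517 -.128 .1 2
```

```text
time_s: 8.55
ee_pos: [0.5465, -0.0893, 0.1062]
tcp_rot: [-0.691, 0.082, -0.037, 0.717]
contact_force: [-10.6, 6.3, 13.7]
opening: 0.0213
pos [ 0.5465 -0.0893  0.1062] w 0.651 r 0.0486 F [-10.6   6.3  13.7] resist 12.3 rad -1.5 open 0.0213 tilt [-0.061  0.043] t 8.55
[ 0.08 -0.01 -0.06]
[ 0.08 -0.01 -0.06]
time_s: 8.72
ee_pos: [0.5439, -0.0874, 0.1064]
tcp_rot: [-0.691, 0.083, -0.034, 0.718]
contact_force: [1.4, -5.6, -4.5]
opening: 0.0213
pos [ 0.5439 -0.0874  0.1064] w 0.584 r 0.0487 F [ 1.4 -5.6 -4.5] resist -4.3 rad -3.9 open 0.0213 tilt [-0.066  0.044] t 8.7167
[ 0.08 -0.01 -0.06]
[ 0.08 -0.01 -0.05]
```

```bash
python3 -m creep '[{"jaw":1,"x":0.13,"y":0,"z":-0.12,"ax":0,"ay":0,"az":0},{"jaw":1,"x":0.14,"y":0,"z":-0.13,"ax":0,"ay":0,"az":0}]' 45
python3 plan.py .517 -.128 .1 2
python3 -m creep '[{"jaw":1,"x":0.14,"y":0,"z":-0.13,"ax":0,"ay":0,"az":0},{"jaw":1,"x":0.14,"y":0,"z":-0.13,"ax":0,"ay":0,"az":0}]' 45
python3 plan.py .517 -.128 .1 2
```

```text
time_s: 8.88
ee_pos: [0.5471, -0.09, 0.1058]
tcp_rot: [-0.685, 0.088, -0.025, 0.723]
contact_force: [-15.7, 10.9, 21.3]
opening: 0.0216
pos [ 0.5471 -0.09    0.1058] w 0.671 r 0.0485 F [-15.7  10.9  21.3] resist 19.0 rad -1.2 open 0.0216 tilt [-0.085  0.06 ] t 8.8833
[ 0.07 -0.02 -0.06]
[ 0.08 -0.01 -0.06]
time_s: 9.05
ee_pos: [0.5471, -0.0901, 0.1056]
tcp_rot: [-0.677, 0.096, -0.012, 0.73]
contact_force: [-12.1, 8.6, 18.8]
opening: 0.0217
pos [ 0.5471 -0.0901  0.1056] w 0.67 r 0.0484 F [-12.1   8.6  18.8] resist 14.8 rad -0.8 open 0.0217 tilt [-0.113  0.084] t 9.05
[ 0.07 -0.03 -0.06]
[ 0.07 -0.01 -0.06]
```

```bash
python3 -m creep '[{"jaw":-1,"x":0.08,"y":0,"z":-0.07,"ax":0,"ay":0,"az":0},{"jaw":-1,"x":0.03,"y":0,"z":-0.03,"ax":0,"ay":0,"az":0},{"jaw":-1,"x":0,"y":0,"z":0,"ax":0,"ay":0,"az":0},{"jaw":-1,"x":0,"y":0,"z":0,"ax":0,"ay":0,"az":0}]'
python3 plan.py .517 -.128 .1 2
```

```text
time_s: 9.38
ee_pos: [0.5449, -0.0854, 0.1041]
tcp_rot: [-0.672, 0.101, -0.003, 0.734]
contact_force: [0.1, -0.6, 0.4]
opening: 0.0449
pos [ 0.5449 -0.0854  0.1041] w 0.58 r 0.0509 F [ 0.1 -0.6  0.4] resist -0.4 rad -0.4 open 0.0449 tilt [-0.132  0.096] t 9.3833
[ 0.05 -0.06 -0.09]
[ 0.08 -0.02 -0.05]
```

```bash
cat > tilt.py <<'E'
from plant import env
from h import *
import sys
s=env.state();m=R.from_quat(s["tcp_rot"]).as_matrix();p=s["ee_pos"]
y=m[:,1]; rv=np.cross(y,[0,0,-1]); print("level rot units",(m.T@rv/np.radians(6)).round(2),"toolx az",round(float(np.degrees(np.arctan2(m[1,0],m[0,0]))),1),"pos",p.round(4),"F",s["contact_force"].round(1),"T",s["ft_torque"].round(2),"open",round(s["opening"],4),"q",s["joint_pos"].round(2),"t",s["time_s"])
if len(sys.argv)>3:
    t=np.array(list(map(float,sys.argv[1:4]))); print("shift units",(m.T@(t-p)/.05).round(2))
E
python3 -m creep '[{"jaw":-1,"x":0,"y":0,"z":0,"ax":0,"ay":0,"az":0},{"jaw":-1,"x":0,"y":0,"z":0,"ax":0,"ay":0,"az":0},{"jaw":-1,"x":0,"y":-0.4,"z":0,"ax":0,"ay":0,"az":0},{"jaw":-1,"x":0,"y":-0.7,"z":0,"ax":0,"ay":0,"az":0},{"jaw":-1,"x":0,"y":-0.7,"z":0,"ax":0,"ay":0,"az":0}]'
python3 tilt.py .52 .06 .22
```

```text
time_s: 9.8
ee_pos: [0.5515, -0.0901, 0.1879]
tcp_rot: [-0.671, 0.106, 0.004, 0.734]
contact_force: [0.9, -0.3, -0.7]
opening: 0.0787
level rot units [-0.74  0.   -1.55] toolx az -7.9 pos [ 0.5515 -0.0901  0.1879] F [ 0.9 -0.3 -0.7] T [-0.16 -0.15  0.01] open 0.0787 q [-0.06  0.65  0.36  1.66 -0.32  1.05  0.29] t 9.8
shift units [-1.13 -0.24  2.91]
```

```bash
python3 -m creep '[{"jaw":-1,"x":0,"y":-0.3,"z":0,"ax":-0.25,"ay":0,"az":-0.5},{"jaw":-1,"x":0,"y":-0.2,"z":0,"ax":-0.25,"ay":0,"az":-0.5},{"jaw":-1,"x":0,"y":0,"z":0,"ax":-0.2,"ay":0,"az":-0.5},{"jaw":-1,"x":0,"y":0,"z":0,"ax":0,"ay":0,"az":0}]'
python3 tilt.py .52 .06 .22
python3 - <<'E'
from plant import env
from h import *
import cv2
for n in("scene","top"):
    f=env.grab_frame(n); cv2.imwrite(f"pics/{n}4.png",f["color"])
    print(n,[(round(d["p"],2),round(d["location"][1]*640,1),round(d["location"][0]*400,1)) for d in env.place_of(f,"cap_top")][:4])
    u,v=(250,140) if n=="scene" else (270,150)
    cv2.imwrite(f"pics/c4{n}.png",cv2.resize(f["color"][v:v+100,u:u+130],None,fx=6,fy=6,interpolation=cv2.INTER_CUBIC))
E
```

```text
time_s: 10.13
ee_pos: [0.5609, -0.0955, 0.2207]
tcp_rot: [0.705, -0.047, 0.057, -0.705]
contact_force: [-1.1, 1.1, -0.3]
opening: 0.0942
level rot units [-0.01  0.    0.14] toolx az -8.4 pos [ 0.5609 -0.0955  0.2207] F [-1.1  1.1 -0.3] T [-0.04  0.19 -0.01] open 0.0942 q [-0.15  0.54  0.41  1.78 -0.27  0.87  0.24] t 10.1333
shift units [-1.27 -0.    2.96]
scene [(0.66, 346.0, 187.8), (0.48, 359.7, 251.7), (0.45, 398.9, 230.9)]
top [(0.82, 308.1, 201.2), (0.7, 265.4, 173.6), (0.43, 300.3, 167.7)]
```

View pics/c4scene.png

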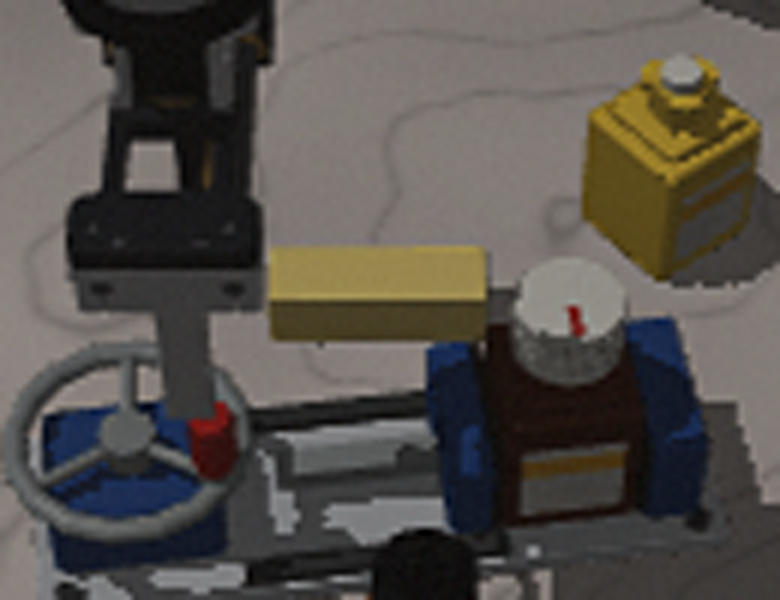

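View pics/c4top.png

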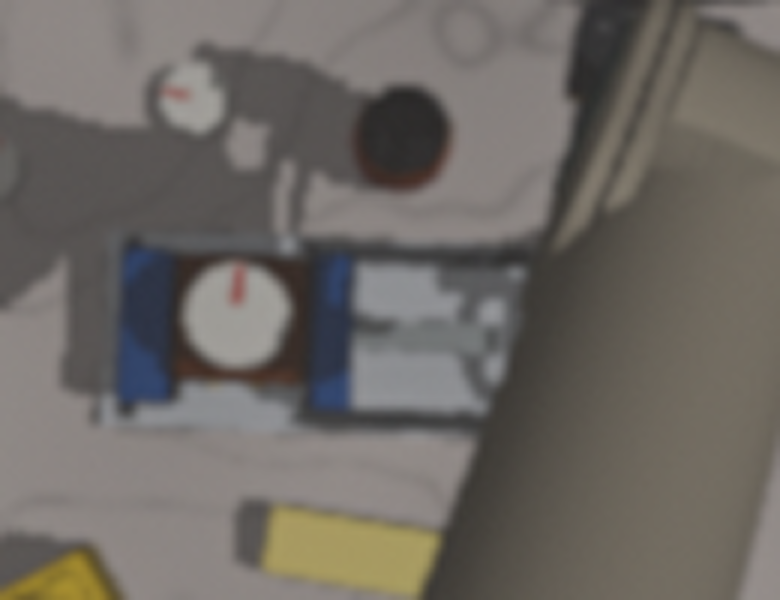

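```bash
python3 - <<'E'
from h import *
print(atz('t',270+237/6-.4,150+315/6-.4,.144)+[.002,.005,0],atz('s',250+572/6-.4,140+303/6-.4,.144)+[-.003,.002,0])
print(atz('t',308.1,201.2,.144),atz('s',346,187.8,.144))
E
python3 tilt.py .521 .0775 .20
```

```text
[0.5225025  0.07977967 0.144     ] [0.52045185 0.07970573 0.144     ]
[0.52312302 0.07787539 0.144     ] [0.51563713 0.08224305 0.144     ]
level rot units [-0.   -0.    0.12] toolx az -8.5 pos [ 0.5623 -0.097   0.2194] F [0.2 0.2 1.2] T [-0.08  0.07 -0.06] open 0.0938 q [-0.14  0.54  0.41  1.77 -0.27  0.87  0.24] t 10.3333
shift units [-1.34  0.37  3.33]
```

```bash
python3 -m creep '[{"jaw":-1,"x":-0.25,"y":0,"z":0.65,"ax":0,"ay":0,"az":0.03},{"jaw":-1,"x":-0.25,"y":0,"z":0.65,"ax":0,"ay":0,"az":0.03},{"jaw":-1,"x":-0.25,"y":0.1,"z":0.65,"ax":0,"ay":0,"az":0.03},{"jaw":-1,"x":-0.25,"y":0.1,"z":0.65,"ax":0,"ay":0,"az":0.03},{"jaw":-1,"x":-0.2,"y":0,"z":0.4,"ax":0,"ay":0,"az":0}]'
python3 -m creep '[{"jaw":-1,"x":0,"y":0,"z":0,"ax":0,"ay":0,"az":0},{"jaw":-1,"x":0,"y":0,"z":0,"ax":0,"ay":0,"az":0}]'
python3 tilt.py .521 .080 .165
```

```text
time_s: 10.75
ee_pos: [0.5281, 0.0545, 0.2049]
tcp_rot: [0.707, -0.061, 0.057, -0.702]
contact_force: [0.3, 1.3, -0.7]
opening: 0.0942
time_s: 10.92
ee_pos: [0.5268, 0.0603, 0.2026]
tcp_rot: [0.707, -0.06, 0.052, -0.703]
contact_force: [-0.4, -0.6, 0.6]
opening: 0.094
level rot units [ 0.07  0.   -0.1 ] toolx az -9.1 pos [0.5268 0.0603 0.2026] F [-0.4 -0.6  0.6] T [-0.08  0.07  0.01] open 0.094 q [-0.45  0.52  0.42  1.87 -0.27  0.82 -0.05] t 10.9167
shift units [-0.17  0.75  0.38]
```

```bash
python3 -m creep '[{"jaw":-1,"x":-0.09,"y":0.3,"z":0.2,"ax":0.03,"ay":0,"az":-0.05},{"jaw":-1,"x":-0.06,"y":0.25,"z":0.15,"ax":0.03,"ay":0,"az":-0.05},{"jaw":-1,"x":0,"y":0.1,"z":0,"ax":0,"ay":0,"az":0},{"jaw":-1,"x":0,"y":0,"z":0,"ax":0,"ay":0,"az":0}]'
python3 tilt.py .521 .080 .134
python3 - <<'E'
from plant import env
import cv2
f=env.grab_frame("scene"); cv2.imwrite(f"pics/scene5.png",f["color"])
u,v=(280,110)
cv2.imwrite(f"pics/c5scene.png",cv2.resize(f["color"][v:v+130,u:u+130],None,fx=4.5,fy=4.5,interpolation=cv2.INTER_CUBIC))
E
```

```text
time_s: 11.25
ee_pos: [0.5251, 0.0735, 0.1682]
tcp_rot: [0.706, -0.058, 0.058, -0.703]
contact_force: [-0.6, -0.6, 0.4]
opening: 0.0939
level rot units [0.04 0.   0.01] toolx az -9.4 pos [0.5251 0.0735 0.1682] F [-0.6 -0.6  0.4] T [-0.08  0.08 -0.04] open 0.0939 q [-0.46  0.56  0.39  1.92 -0.31  0.72 -0.05] t 11.25
shift units [-0.1   0.68  0.12]
```

View pics/c5scene.png

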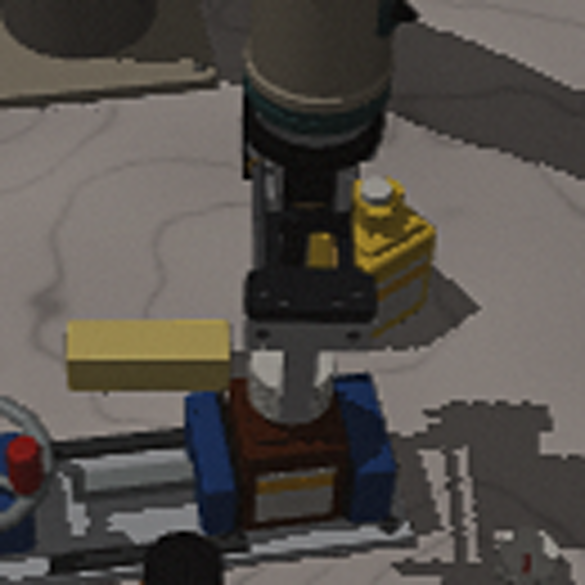

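Run:
```python
from h import *
print('finger',proj('s',[.5725,.0655,.149]),proj('s',[.5725,.0655,.16]),'cap',[proj('s',[.521,y,z]) for y in(.0735,.077,.080) for z in (.128,.144)])
```

```text
finger [344.08199897 203.18373272] [344.31063572 200.56700394] cap [array([342.95845682, 193.36483205]), array([343.26443367, 189.60265697]), array([344.19110521, 193.22409839]), array([344.51111297, 189.46168879]), array([345.24694951, 193.10355077]), array([345.57896739, 189.34094121])]
```

```bash
python3 - <<'E'
from plant import env
import cv2
f=env.grab_frame("top"); cv2.imwrite(f"pics/top5.png",f["color"])
g=cv2.imread("pics/scene5.png")
a=cv2.resize(g[165:230,310:380],None,fx=8,fy=8,interpolation=cv2.INTER_NEAREST)
cv2.imwrite("pics/c5b.png",a)
b=cv2.resize(f["color"][160:240,270:370],None,fx=6,fy=6,interpolation=cv2.INTER_CUBIC);cv2.imwrite("pics/c5t.png",b)
E
python3 tilt.py .521 .078 .134
```

```text
level rot units [ 0.03 -0.    0.03] toolx az -9.5 pos [0.5257 0.0734 0.1692] F [0.3 0.3 0.5] T [-0.06  0.05  0.03] open 0.0938 q [-0.46  0.56  0.39  1.92 -0.31  0.72 -0.05] t 11.35
shift units [-0.11  0.7   0.08]
```

View pics/c5b.png

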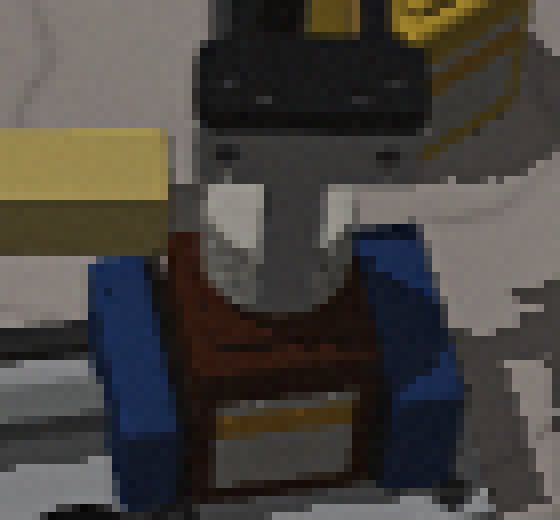

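View pics/c5t.png

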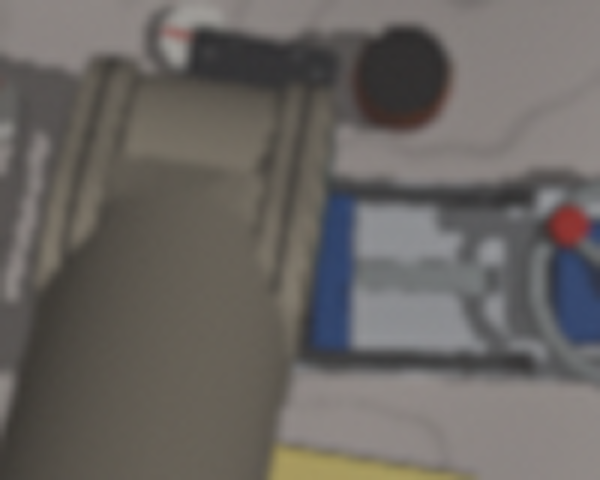

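```bash
python3 -m creep '[{"jaw":-1,"x":-0.1,"y":-0.3,"z":0.05,"ax":0,"ay":0.9,"az":0},{"jaw":-1,"x":0,"y":0,"z":0,"ax":0,"ay":0.95,"az":0},{"jaw":-1,"x":0,"y":0,"z":0,"ax":0,"ay":0.95,"az":0},{"jaw":-1,"x":0,"y":0,"z":0,"ax":0,"ay":0.95,"az":0},{"jaw":-1,"x":0,"y":0,"z":0,"ax":0,"ay":0.95,"az":0}]'
python3 -m creep '[{"jaw":-1,"x":0,"y":0,"z":0,"ax":0,"ay":0.95,"az":0},{"jaw":-1,"x":0,"y":0,"z":0,"ax":0,"ay":0.95,"az":0},{"jaw":-1,"x":0,"y":0,"z":0,"ax":0,"ay":0.95,"az":0},{"jaw":-1,"x":0,"y":0,"z":0,"ax":0,"ay":0.95,"az":0},{"jaw":-1,"x":0,"y":0,"z":0,"ax":0,"ay":0.95,"az":0}]'
python3 tilt.py .521 .076 .165
```

```text
time_s: 11.77
ee_pos: [0.5249, 0.0707, 0.1885]
tcp_rot: [0.666, -0.235, 0.241, -0.665]
contact_force: [-0.1, -0.5, -0.2]
opening: 0.094
time_s: 12.18
ee_pos: [0.5293, 0.0653, 0.1934]
tcp_rot: [-0.578, 0.399, -0.409, 0.582]
contact_force: [-0.1, 0.8, -0.9]
opening: 0.094
level rot units [-0.13 -0.    0.08] toolx az -69.7 pos [0.5293 0.0653 0.1934] F [-0.1  0.8 -0.9] T [-0.03  0.19  0.03] open 0.094 q [-0.65  0.59  0.72  1.9  -0.52  0.82 -0.87] t 12.1833
shift units [-0.26  0.57 -0.09]
```

```bash
python3 -m creep '[{"jaw":-1,"x":-0.1,"y":0.1,"z":0,"ax":-0.04,"ay":0.95,"az":0.02},{"jaw":-1,"x":-0.1,"y":0.1,"z":-0.05,"ax":-0.04,"ay":0.95,"az":0.02},{"jaw":-1,"x":-0.05,"y":0.1,"z":-0.05,"ax":-0.04,"ay":0.8,"az":0.02},{"jaw":-1,"x":0,"y":0,"z":0,"ax":0,"ay":0,"az":0},{"jaw":-1,"x":0,"y":0,"z":0,"ax":0,"ay":0,"az":0}]'
python3 tilt.py .521 .076 .134
```

```text
time_s: 12.6
ee_pos: [0.5256, 0.0718, 0.1824]
tcp_rot: [-0.51, 0.485, -0.49, 0.515]
contact_force: [-0.5, 0.6, 0.1]
opening: 0.0944
level rot units [-0.09  0.    0.  ] toolx az -87.1 pos [0.5256 0.0718 0.1824] F [-0.5  0.6  0.1] T [ 0.01  0.13 -0.01] open 0.0944 q [-0.69  0.63  0.79  1.92 -0.61  0.83 -1.1 ] t 12.6
shift units [-0.09  0.97 -0.1 ]
```

```bash
python3 -m creep '[{"jaw":-1,"x":-0.09,"y":0.3,"z":-0.1,"ax":-0.09,"ay":0,"az":0},{"jaw":-1,"x":0,"y":0.3,"z":0,"ax":0,"ay":0,"az":0},{"jaw":-1,"x":0,"y":0.2,"z":0,"ax":0,"ay":0,"az":0},{"jaw":-1,"x":0,"y":0,"z":0,"ax":0,"ay":0,"az":0},{"jaw":-1,"x":0,"y":0,"z":0,"ax":0,"ay":0,"az":0}]'
python3 tilt.py .521 .076 .134
python3 - <<'E'
from plant import env
import cv2
f=env.grab_frame("scene"); cv2.imwrite(f"pics/scene6.png",f["color"])
cv2.imwrite("pics/c6.png",cv2.resize(f["color"][150:230,300:390],None,fx=7,fy=7,interpolation=cv2.INTER_NEAREST))
E
```

```text
time_s: 13.02
ee_pos: [0.5216, 0.0754, 0.1406]
tcp_rot: [-0.513, 0.486, -0.486, 0.515]
contact_force: [0.3, -0.7, 0.1]
opening: 0.0941
level rot units [-0.02  0.   -0.01] toolx az -86.8 pos [0.5216 0.0754 0.1406] F [ 0.3 -0.7  0.1] T [-0.03  0.11  0.01] open 0.0941 q [-0.66  0.69  0.73  1.96 -0.67  0.75 -1.05] t 13.0167
shift units [-0.01  0.13 -0.01]
```

View pics/c6.png

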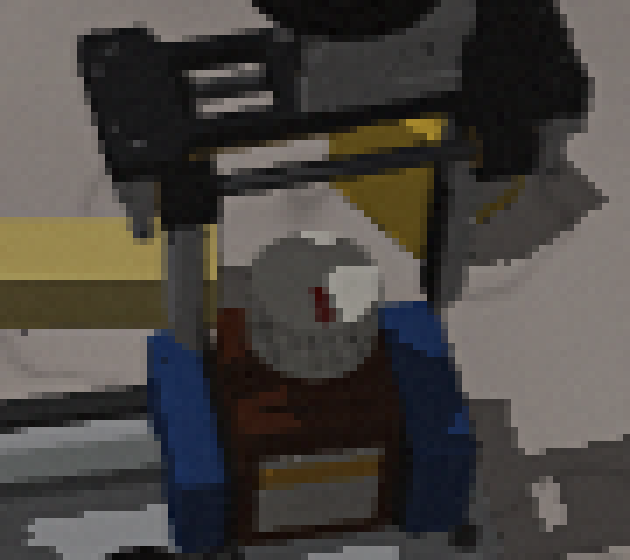

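```bash
python3 -m creep '[{"jaw":1,"x":0.04,"y":0.13,"z":-0.01,"ax":0,"ay":0,"az":0},{"jaw":1,"x":0,"y":0,"z":0,"ax":0,"ay":0,"az":0},{"jaw":1,"x":0,"y":0,"z":0,"ax":0,"ay":0,"az":0},{"jaw":1,"x":0,"y":0,"z":0,"ax":0,"ay":0,"az":0},{"jaw":1,"x":0,"y":0,"z":0,"ax":0,"ay":0,"az":0}]' 15
python3 tilt.py .521 .076 .134
python3 -m creep '[{"jaw":1,"x":0,"y":0,"z":0,"ax":0,"ay":0,"az":0},{"jaw":1,"x":0,"y":0,"z":0,"ax":0,"ay":0,"az":0},{"jaw":1,"x":0,"y":0,"z":0,"ax":0,"ay":0,"az":0},{"jaw":1,"x":0,"y":0,"z":0,"ax":0,"ay":0,"az":0}]' 15
python3 tilt.py .521 .076 .134
```

```text
time_s: 13.48
ee_pos: [0.522, 0.0729, 0.1348]
tcp_rot: [-0.513, 0.485, -0.486, 0.515]
contact_force: [1.1, -0.4, 0.0]
opening: 0.0638
level rot units [-0.04  0.   -0.01] toolx az -86.8 pos [0.522  0.0729 0.1348] F [ 1.1 -0.4  0. ] T [-0.02  0.14  0.01] open 0.0638 q [-0.65  0.69  0.72  1.96 -0.68  0.74 -1.03] t 13.4833
shift units [-0.06  0.02 -0.02]
time_s: 13.82
ee_pos: [0.5221, 0.0748, 0.1351]
tcp_rot: [-0.512, 0.485, -0.485, 0.516]
contact_force: [0.2, 1.0, -1.0]
opening: 0.0517
level rot units [-0.04 -0.   -0.04] toolx az -86.7 pos [0.5221 0.0748 0.1351] F [ 0.2  1.  -1. ] T [ 0.01  0.14 -0.02] open 0.0517 q [-0.65  0.69  0.72  1.96 -0.68  0.74 -1.03] t 13.8167
shift units [-0.02  0.02 -0.02]
```

```bash
python3 -m creep '[{"jaw":1,"x":0,"y":0,"z":0,"ax":0,"ay":0,"az":0},{"jaw":1,"x":0,"y":0,"z":0,"ax":0,"ay":0,"az":0},{"jaw":1,"x":0,"y":0.1,"z":0,"ax":-0.02,"ay":0,"az":-0.02},{"jaw":1,"x":0,"y":0.1,"z":0,"ax":0,"ay":0,"az":0}]' 48
python3 tilt.py
python3 -m creep '[{"jaw":1,"x":0,"y":0.12,"z":0,"ax":0,"ay":0,"az":0},{"jaw":1,"x":0,"y":0.12,"z":0,"ax":0,"ay":0,"az":0}]' 48
python3 tilt.py
```

```text
time_s: 14.15
ee_pos: [0.5223, 0.0748, 0.1271]
tcp_rot: [-0.513, 0.485, -0.485, 0.516]
contact_force: [-9.4, 0.7, 30.8]
opening: 0.0513
level rot units [-0.03  0.   -0.03] toolx az -86.7 pos [0.5223 0.0748 0.1271] F [-9.4  0.7 30.8] T [0.03 2.82 0.08] open 0.0513 q [-0.64  0.7   0.71  1.97 -0.69  0.72 -1.02] t 14.15
time_s: 14.32
ee_pos: [0.5238, 0.0749, 0.1227]
tcp_rot: [-0.51, 0.486, -0.484, 0.519]
contact_force: [-16.9, 2.8, 64.0]
opening: 0.0512
level rot units [-0.07 -0.   -0.11] toolx az -86.7 pos [0.5238 0.0749 0.1227] F [-16.9   2.8  64. ] T [0.22 4.12 0.06] open 0.0512 q [-0.63  0.71  0.69  1.97 -0.71  0.71 -1.01] t 14.3167
```

```bash
python3 -m creep '[{"jaw":1,"x":0,"y":-0.02,"z":0,"ax":-0.05,"ay":0,"az":-0.1}]' 48
python3 tilt.py
```

```text
time_s: 14.4
ee_pos: [0.5237, 0.0748, 0.1259]
tcp_rot: [-0.512, 0.486, -0.485, 0.516]
contact_force: [-3.9, 0.9, 10.3]
opening: 0.0515
level rot units [-0.03  0.   -0.04] toolx az -86.8 pos [0.5237 0.0748 0.1259] F [-3.9  0.9 10.3] T [0.44 1.03 0.  ] open 0.0515 q [-0.64  0.71  0.71  1.97 -0.69  0.73 -1.02] t 14.4
```

```bash
python3 -m creep '[{"jaw":1,"x":0,"y":0.05,"z":0,"ax":0,"ay":-0.3,"az":-0.03},{"jaw":1,"x":0,"y":0.05,"z":0,"ax":0,"ay":-0.6,"az":-0.03}]' 48
python3 tilt.py
```

```text
time_s: 14.57
ee_pos: [0.5249, 0.0754, 0.1245]
tcp_rot: [-0.535, 0.459, -0.462, 0.538]
contact_force: [-4.1, 2.7, 13.3]
opening: 0.051
level rot units [-0.06  0.   -0.  ] toolx az -81.3 pos [0.5249 0.0754 0.1245] F [-4.1  2.7 13.3] T [ 0.65  1.24 -0.14] open 0.051 q [-0.63  0.7   0.68  1.97 -0.67  0.71 -0.95] t 14.5667
```

```bash
python3 -m creep '[{"jaw":1,"x":0,"y":0.05,"z":-0.05,"ax":-0.02,"ay":-0.8,"az":0},{"jaw":1,"x":0,"y":0.05,"z":-0.05,"ax":-0.02,"ay":-0.8,"az":0},{"jaw":1,"x":0,"y":0.05,"z":-0.05,"ax":-0.02,"ay":-0.8,"az":0}]' 48
python3 tilt.py .522 .075 .1245
```

```text
time_s: 14.82
ee_pos: [0.5245, 0.076, 0.1228]
tcp_rot: [-0.588, 0.383, -0.39, 0.597]
contact_force: [-1.3, 4.3, 24.3]
opening: 0.0513
level rot units [-0.15  0.    0.01] toolx az -66.3 pos [0.5245 0.076  0.1228] F [-1.3  4.3 24.3] T [ 1.05  0.83 -0.16] open 0.0513 q [-0.58  0.67  0.6   1.98 -0.62  0.66 -0.74] t 14.8167
shift units [-0.   -0.03 -0.05]
```

```bash
python3 -m creep '[{"jaw":1,"x":0,"y":0.03,"z":-0.05,"ax":-0.06,"ay":-0.8,"az":0},{"jaw":1,"x":0,"y":0.03,"z":-0.05,"ax":-0.06,"ay":-0.8,"az":0},{"jaw":1,"x":0,"y":0.04,"z":-0.05,"ax":-0.06,"ay":-0.8,"az":0}]' 48
python3 tilt.py .522 .075 .1245
```

```text
time_s: 15.07
ee_pos: [0.524, 0.0762, 0.1236]
tcp_rot: [-0.635, 0.302, -0.308, 0.641]
contact_force: [0.2, 3.3, 13.3]
opening: 0.0512
level rot units [-0.12  0.    0.04] toolx az -51.1 pos [0.524  0.0762 0.1236] F [ 0.2  3.3 13.3] T [ 0.83  0.4  -0.06] open 0.0512 q [-0.54  0.66  0.52  1.97 -0.54  0.64 -0.55] t 15.0667
shift units [-0.01 -0.02 -0.05]
```

```bash
python3 -m creep '[{"jaw":1,"x":0,"y":0.04,"z":-0.05,"ax":-0.06,"ay":-0.8,"az":0},{"jaw":1,"x":0,"y":0.04,"z":-0.05,"ax":-0.06,"ay":-0.8,"az":0},{"jaw":1,"x":0,"y":0.04,"z":-0.05,"ax":-0.06,"ay":-0.8,"az":0},{"jaw":1,"x":0,"y":0.04,"z":-0.05,"ax":-0.06,"ay":-0.8,"az":0}]' 48
python3 tilt.py .522 .075 .1245
```

```text
time_s: 15.4
ee_pos: [0.5238, 0.0769, 0.123]
tcp_rot: [-0.681, 0.185, -0.191, 0.683]
contact_force: [-3.0, 6.8, 18.8]
opening: 0.0512
level rot units [-0.05  0.    0.07] toolx az -30.9 pos [0.5238 0.0769 0.123 ] F [-3.   6.8 18.8] T [ 1.48  0.97 -0.12] open 0.0512 q [-0.48  0.64  0.43  1.97 -0.44  0.62 -0.3 ] t 15.4
shift units [-0.01 -0.03 -0.05]
```

```bash
python3 -m creep '[{"jaw":1,"x":0,"y":0.03,"z":-0.03,"ax":-0.03,"ay":-0.8,"az":0.02},{"jaw":1,"x":0,"y":0.03,"z":-0.03,"ax":-0.03,"ay":-0.4,"az":0.02}]' 48
python3 tilt.py .522 .075 .1245
python3 -m creep '[{"jaw":1,"x":0,"y":-0.1,"z":-0.02,"ax":0,"ay":0,"az":0},{"jaw":1,"x":0,"y":-0.15,"z":-0.02,"ax":0,"ay":0,"az":0}]' 48
python3 tilt.py .522 .075 .21
```

```text
time_s: 15.57
ee_pos: [0.5237, 0.0774, 0.1233]
tcp_rot: [-0.691, 0.14, -0.144, 0.694]
contact_force: [-3.3, 2.4, 13.6]
opening: 0.0514
level rot units [-0.04  0.    0.04] toolx az -23.2 pos [0.5237 0.0774 0.1233] F [-3.3  2.4 13.6] T [ 0.54  0.81 -0.09] open 0.0514 q [-0.45  0.63  0.39  1.96 -0.4   0.62 -0.21] t 15.5667
shift units [-0.01 -0.02 -0.06]
time_s: 15.73
ee_pos: [0.5232, 0.0768, 0.1368]
tcp_rot: [-0.691, 0.139, -0.143, 0.695]
contact_force: [0.6, 0.4, -0.0]
opening: 0.0515
level rot units [-0.07 -0.    0.03] toolx az -23.0 pos [0.5232 0.0768 0.1368] F [ 0.6  0.4 -0. ] T [0.02 0.12 0.03] open 0.0515 q [-0.46  0.61  0.4   1.96 -0.39  0.64 -0.21] t 15.7333
shift units [-0.   -1.46 -0.03]
```

```bash
python3 -m creep '[{"jaw":1,"x":0,"y":-0.25,"z":0,"ax":-0.02,"ay":0,"az":0},{"jaw":1,"x":0,"y":-0.25,"z":0,"ax":-0.02,"ay":0,"az":0},{"jaw":1,"x":0,"y":-0.25,"z":0,"ax":-0.02,"ay":0,"az":0},{"jaw":1,"x":0,"y":-0.25,"z":0,"ax":0,"ay":0,"az":0},{"jaw":1,"x":0,"y":-0.25,"z":0,"ax":0,"ay":0,"az":0}]' 48
python3 tilt.py .522 .076 .211
```

```text
time_s: 16.15
ee_pos: [0.5218, 0.074, 0.201]
tcp_rot: [0.694, -0.142, 0.142, -0.691]
contact_force: [-0.0, 0.6, 0.1]
opening: 0.0517
level rot units [0.03 0.   0.02] toolx az -23.2 pos [0.5218 0.074  0.201 ] F [-0.   0.6  0.1] T [-0.09  0.09  0.02] open 0.0517 q [-0.51  0.52  0.47  1.9  -0.32  0.8  -0.28] t 16.15
shift units [-0.01 -0.2   0.04]
```

```bash
python3 -m creep '[{"jaw":1,"x":0,"y":-0.1,"z":0.03,"ax":0.02,"ay":0,"az":0},{"jaw":1,"x":0,"y":0,"z":0,"ax":0,"ay":0,"az":0},{"jaw":1,"x":0,"y":0,"z":0,"ax":0,"ay":0,"az":0},{"jaw":1,"x":0,"y":0,"z":0,"ax":0,"ay":0,"az":0},{"jaw":1,"x":0,"y":0,"z":0,"ax":0,"ay":0,"az":0}]' 48
python3 tilt.py .522 .076 .211
python3 - <<'E'
from plant import env
import cv2
f=env.grab_frame("scene"); cv2.imwrite(f"pics/scene7.png",f["color"])
cv2.imwrite("pics/c7.png",cv2.resize(f["color"][110:270,210:410],None,fx=3.6,fy=3.6,interpolation=cv2.INTER_CUBIC))
E
python3 tilt.py
```

```text
time_s: 16.57
ee_pos: [0.5234, 0.0744, 0.2072]
tcp_rot: [0.693, -0.141, 0.144, -0.692]
contact_force: [0.5, -0.1, -0.5]
opening: 0.0513
level rot units [ 0.   -0.    0.05] toolx az -23.2 pos [0.5234 0.0744 0.2072] F [ 0.5 -0.1 -0.5] T [-0.06  0.1   0.01] open 0.0513 q [-0.52  0.51  0.47  1.89 -0.31  0.81 -0.28] t 16.5667
shift units [-0.04 -0.08  0.02]
level rot units [ 0.   -0.    0.05] toolx az -23.2 pos [0.5233 0.0744 0.207 ] F [-0.4 -0.4 -0.6] T [-0.07  0.08 -0.01] open 0.0509 q [-0.52  0.51  0.47  1.89 -0.31  0.81 -0.28] t 16.6167
```

View pics/c7.png

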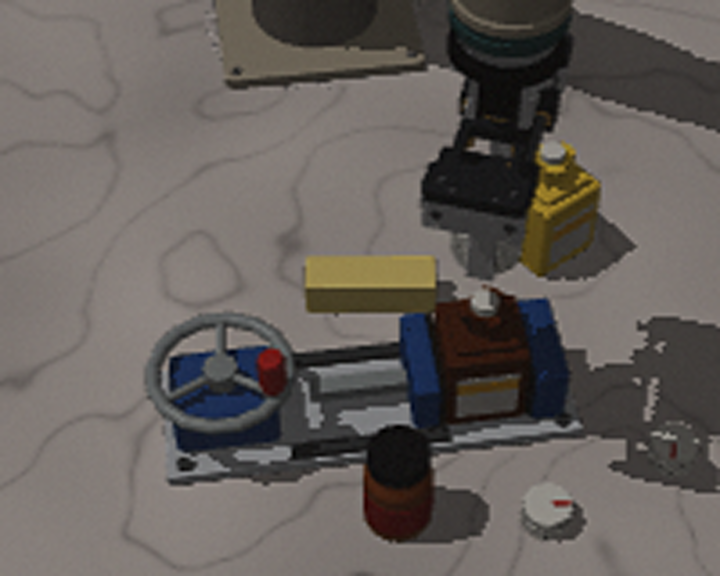

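The picture shows the cap in the fingers at crop (487,250), the white plug standing in the clamped bottle at (487,302), and the crank at (271,372). Nothing else has moved.

```bash
python3 -c "
from plant import env
print(env.hand_in()); s=env.state(); print(s['ee_pos'],s['opening'],s['contact_force'],s['time_s'])"
```

```text
the job is handed in; nothing more can be done
None
the job is handed in; nothing more can be done
```

I wound the handwheel clockwise from about 2.1 to about 6.95 rad until the jaws pinched the bottle. Then I let go of the crank, pressed the cap down, twisted it about 64° anticlockwise and lifted it. I handed the job in at 16.6 s; the hand-in gives no verdict.

**Last checks:** The cap was in the fingers (opening 51 mm, 48 N grip set), level within about 0.01 rad. By my estimate it was 75–76 mm above its closed height and within a few mm of the bottle's axis. The outside force was under 1 N. The last picture shows the bottle upright between the jaws with its plug out, and nothing near the clamp moved. I did not check the things outside that view.

**What did not go cleanly:**
- **Winding force:** it briefly reached 19 N at the crank grip, above the 8–15 N wanted. The last reading before I let go was 14.8 N.
- **First cap press:** it overshot to 64 N at the wrist, and the fingers probably slid a few mm down the cap. I eased it back to 10–25 N for the twist.
- **Cap position:** the y estimates differed by 5–10 mm between the cameras and the crank. I settled it by closing the fingers gently on the cap.
- **Jaw force:** I could not measure it directly; I inferred it from the crank force and the picture.

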